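Hold the terminal guard open with the pry stick

ROBOT

A 6-joint arm with a two-finger parallel gripper is mounted at the origin on the work surface. World frame = base frame: x ahead of the robot, y to its left, z up, the work surface at z = 0. Lengths are in mm, angles in rad, forces in N, time in s.
With the tool pointing down it reaches from about 225 to 875 mm from the base axis. Payload 3.4 kg.
Tool frame: the origin (TCP) lies on the front face of the gripper's body, between the roots of the fingers; the fingertips stand 73 mm ahead of it and the grasp point (between the pads) lies 54 mm ahead of it; z points along the fingers, y is the direction in which the jaws open and shut (so a half turn about z gives the same grasp; the last joint's range is limited). The gripper opens to 85 mm and grips with 20 to 120 N. Pads are 22 mm wide; open, the fingers measure 114 mm over their backs; the gripper's body (76 mm by 85 mm) begins 54 mm behind the grasp point. The pads swing forward as they close: fully open they stand 13 mm farther back than shut.
Start: joints at [1.064, 0.276, 1.505, -0, 1.361, -0.121], TCP at [216.389, 532.758, 303.928] pointing down, gripper open.
Joint ranges: [-2.89, 2.89], [-0.75, 2.08], [0.22, 2.7], [-1.18, 4.32], [0.11, 2.71], [-2.7, 2.7]. Speed limits (rad/s): [2.57, 2.57, 3.14, 3.14, 3.14, 3.14].

INTERFACE

Orientations are given as a unit quaternion [w, x, y, z].
In Python, from bench import status, eyes, ticket gives the robot as it stands.
- The arm moves only by the tool step_arm, never from a script. Its argument "plan" is one flat list of numbers, 6 for each row, row after row: the shift along the tool's x, y, z in m, then the turn, a rotation vector about the tool's x, y, z in rad. A call has 1 to 8 rows; each row shifts and turns the commanded pose from where the row before left it, along the tool's axes as they then stand; what a row does not reach is not made up. A row lasts 1/10 s, in which the tool goes at most 50 mm and 8.59 degrees, less where a joint would pass 70% of its speed; a pose out of reach is approached as far as the arm can. A call with a gripper value outside its range is refused whole. "jaw" is the gripper's target within -1 to 1 (shut at 1, half-way at 0, fully open at -1), set as the call begins (left out, the last holds). The fingers move at their own pace and stop on an object; "grip_force" is the grip in N (left out, the last holds). Time passes only in rows, so rows that do not move let the fingers close. It gives the time, the measured TCP pose, the force and the opening at its end, in the units of the state.
- status.sense(): the state, without advancing time (a new reading comes with each control period).
- eyes.snapshot(name): name is "scene" or "top" or "wrist"; returns a dict with "image" (480x640x3 uint8, red, green, blue), "mtx" (3x3 intrinsics, pixels), "R" (3x3) and "t" (3): a world point X has camera coordinates R X + t; the wrist camera has in their place "mount" (4x4, takes a point from camera to tool coordinates, whose origin is the TCP and whose axes are the flange's). Camera axes: x right, y down, z forward; pixel columns grow to the right and rows downward; lengths in mm; the calibration is good to about 2 mm. A picture is of the moment at which its call begins: read the wrist's pose just before it. There is no depth.
- ticket.sign_off(): hands the job in, once; it reports no verdict.
The state is a dict: "time_s": time; "joints": joint angles; "joint_vel": joint speeds; "joint_efforts": joint torques, N m; "eef_pos": TCP position; "tcp_rot": TCP orientation; "ft_force": force on the tool from outside, world axes, zero at the start; "moment": the same for the moment, N m; "opening": opening from 0.0 (shut) to 1.0 (fully open).
Only numpy, scipy, OpenCV 4.12 (cv2) and the standard library are available. Lean on these libraries where they do the work, as an engineer would, in place of code of your own. Each camera call takes 0.05 s, during which the arm holds its last target.

TASK

The cover is off this power unit and I need to put my meter on its mains terminals, which sit under a hinged guard that springs shut. Pull the insulated pry stick out of the tool stand and with it lift the guard's free edge, holding the guard steady at about 50 degrees open (0 is shut); finish while still holding it there, the stick in the gripper and the guard resting on the stick. Nothing but the stick may touch the guard, keep the stick off the terminals underneath, and leave the other tools in the stand and my multimeter where they are.

Things in the scene. Friction and masses are not known exactly. Their poses are not given: they have to be found in the camera images.
- stick: insulated pry stick, 45 g, 179 mm long, upright in any one of the stand's holes. Origin at its tip (lower end), z up to the handle. From the tip: cream round-ended rod, diameter 9 mm (0-95 mm); black square collar 24 x 24 (95-99 mm), resting on the stand's top plate; straight black round handle, diameter 16 (99-179 mm). Slimmest and tallest handle there, the only one with a collar
- stick_tip (a point): the tip of the pry stick (the same point as its origin)
- stand: grey sheet-metal tool stand, fixed, 175 x 75 mm, 105 mm high, on the left or the right. Origin at the centre of its underside, z up. Its 8 mm top plate (upper face at 105 mm, 60 mm wide) has three 12 mm square holes in a row along its x axis, at x = -55, 0 and +55 mm; the stick must rise 95 mm for its tip to clear the plate
- driver: screwdriver standing in the stand: fat black waisted handle 30 mm in diameter, 67 mm high above the plate, steel blade. Origin at its tip, z up. Stays in the stand
- file: round file standing in the stand: pear-shaped wooden handle 24 mm in diameter, 56 mm high above the plate. Origin at its tip, z up. Stays in the stand
- meter: multimeter lying on the bench, 165 x 80 x 34 mm (up to 44 mm at its dial), loose, 380 g. Origin at the centre of its underside. Not to be moved
- chassis: power unit, cover off, fixed, 300 (x) x 270 (y) mm, 126 mm high. Origin at the centre of its underside, z up; its -x side is open and faces the robot, with only a 28 mm high flange at x = -149 mm. Face plate with knobs at y = -133 mm, rear panel at y = +131 mm. A partition at x = -34 mm, up to z = 92 mm, carries the guard's hinge
- terminals: black mains terminal strip with brass plates on the unit's floor under the guard, 30 x 150 mm, centred at chassis x = -90 mm, y = 0, its barriers reaching up to chassis z = 41 mm. Origin at the centre of its underside
- guard (a joint): angle of the guard in rad: 0 shut (level), grows as its free edge rises, stop at 1.75; 50 degrees = 0.873. Flat black board 3 mm thick, 75 g, 190 mm wide (chassis y), hinged along y at chassis x -35, z 96 mm; its free edge, 130 mm from the hinge axis, sticks out 15 mm past the open side. Weight and a spring press it shut with about 0.6 N at the edge, at any angle up to 1.2
- guard_edge (a point): middle of the lower edge of the guard's free end (moves with the guard); 94.5 mm above the bench when shut
- guard_hinge (a point): middle of the hinge axis, fixed to the chassis, 96 mm above the bench; its x axis points from the open side into the unit, its y axis runs along the hinge
Not all that is in view belongs to the job. Of the things shaped like the stand, the grey one is meant.

How it is judged (in metres and radians):
On the way:
1. the pry stick is drawn right out of the stand, held in the gripper (z of stick_tip in the frame of stand above 0.108 m and contact force between the fingers and stick above 1 N), for 0.2 s.
At the end, for the whole second after the job is handed in: The guard stands still at 43 to 57 degrees (0.75 to 0.995 rad), resting on the stick (over 0.1 N), which the fingers hold with its tip over 60 mm above the unit's underside; gripper and arm clear of the guard, screwdriver and file still in the stand, multimeter within 30 mm of its start (value of joint guard between 0.75 and 0.995 rad and velocity of joint guard between -0.1 and 0.1 rad/s and contact force between stick and guard above 0.1 N and contact force between the fingers and stick above 1 N and contact force between each of the fingers, the arm and guard below 0.3 N and z of stick_tip in the frame of chassis above 0.06 m and z of driver in the frame of stand below 0.035 m and z of file in the frame of stand below 0.04 m and distance of meter from where it was at the start of the episode below 0.03 m); the arm keeps its last pose, push and grip.
It fails at once if the gripper or the arm touches the guard (contact force between any of the fingers, the arm and guard above 0.5 N).
It fails at once if the stick touches the mains terminals (contact force between stick and terminals above 0.5 N).
It fails at once if another tool is pulled out of the stand (z of any of driver, file in the frame of stand above 0.06 m).
It fails at once if the multimeter is pushed away (distance of meter from where it was at the start of the episode above 0.03 m).
It also fails if it takes over 51 s, if anything falls off the work surface, if the arm or the gripper's body presses on something with over 40 N, if the wrist force passes 120 N, or if a joint passes its speed limit or range.

## Working session

There is one attempt and no reset: what is moved stays moved. The work goes in short steps, Python scripts to look and compute and a tool call to move; the robot and the scene stay as the last step left them, time stands still between calls to the robot, and variables do not carry over. Pictures are saved under pics/ and viewed, and the job is handed in when it is done.

Besides the shell and the picture viewer there is one more tool, called after ">>>" as name(argument=value, ...) on one line, values as JSON. step_arm: Moves the arm, as the interface text tells. Its arguments: {"type":"object","properties":{"plan":{"type":"array"},"jaw":{"type":"number"},"grip_force":{"type":"number"}},"required":["plan"]}

```bash
ls; mkdir -p pics
python3 - <<'E'
from bench import status, eyes
import cv2
s=status.sense(); print(s)
for n in("scene","top","wrist"):
    d=eyes.snapshot(n); cv2.imwrite(f"pics/{n}0.png",d["image"][:,:,::-1])
    print(n,{k:v.tolist() if hasattr(v,'tolist') else v for k,v in d.items() if k!="image"})
E
```

```text
pics
{'time_s': 0.0, 'joints': array([ 1.06400501e+00,  2.76561073e-01,  1.50613853e+00, -1.42534116e-06,
        1.36068962e+00, -1.20983849e-01]), 'joint_vel': array([ 0.00076975, -0.00191968,  0.00067944,  0.00091348,  0.00048324,
       -0.00141949]), 'joint_efforts': array([-6.35055549e-04, -4.16771615e+01, -2.45801622e+01,  1.07629189e-04,
        1.11220303e-02,  5.28982673e-05]), 'eef_pos': array([216.17723191, 532.38230996, 303.05678295]), 'tcp_rot': array([-2.76690784e-04,  1.91709352e-01,  9.81451332e-01, -8.54611524e-04]), 'ft_force': array([ 0.11853553, -0.59058947, -0.50490118]), 'moment': array([-0.03960112,  0.05588334,  0.01964526]), 'opening': 0.9956735331839448}
scene {'mtx': [[440.87918176921426, 0.0, 324.3136582111875], [0.0, 440.87918176921426, 245.2309874226366], [0.0, 0.0, 1.0]], 'R': [[-0.8749504376836582, 0.48420650100041057, -0.0024074854338684425], [0.379894894087698, 0.683361837773214, -0.6234552655333919], [-0.300235908983705, -0.5464070488785397, -0.7818553164701084]], 't': [383.08244366572876, -151.45228177288604, 1106.3287976352751]}
top {'mtx': [[467.93089476457766, 0.0, 317.09055349082234], [0.0, 467.93089476457766, 241.81871651238757], [0.0, 0.0, 1.0]], 'R': [[0.009934394919341206, -0.9998668326414192, 0.012946998926521984], [-0.9853687572720791, -0.011991804604304471, -0.1700135547961128], [0.1701461724214366, -0.011068586447644323, -0.9853566696401796]], 't': [30.103464963241994, 469.3183045645039, 939.5965188339986]}
wrist {'mtx': [[394.80033292410815, 0.0, 320.54336173811834], [0.0, 394.80033292410815, 235.4221057461909], [0.0, 0.0, 1.0]], 'mount': [[-0.0012322708689343933, -0.9640753760606996, -0.26562596029365176, 66.18107754888528], [0.9999988384248337, -0.0014262764526491454, 0.0005374797317894059, 0.14950290996229576], [-0.000897027026929003, -0.2656249894285168, 0.9640760137736087, -69.31898652740249], [0.0, 0.0, 0.0, 1.0]]}
```

View pics/scene0.png

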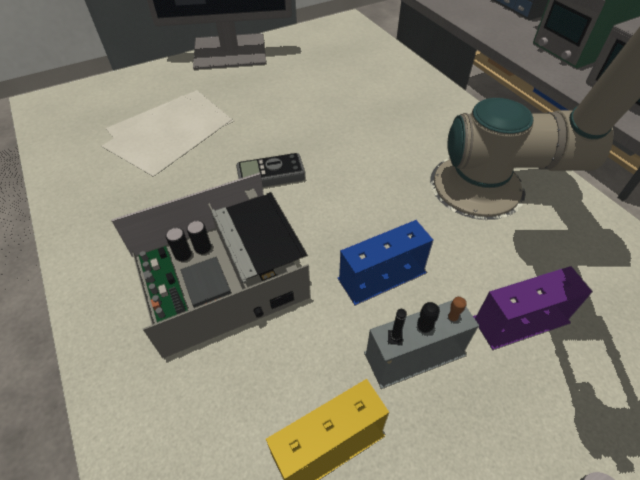

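View pics/top0.png

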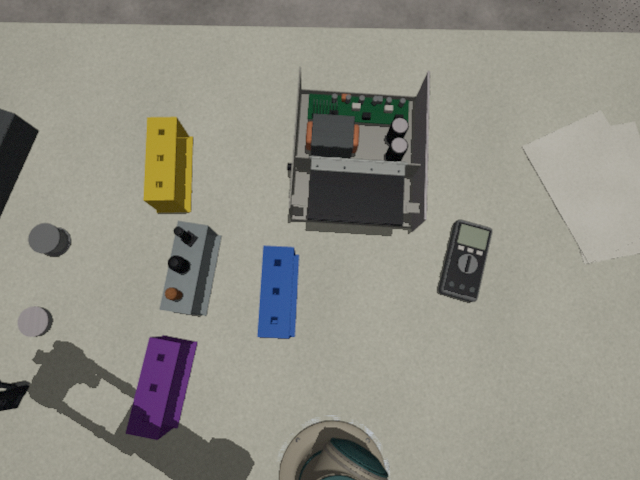

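View pics/wrist0.png

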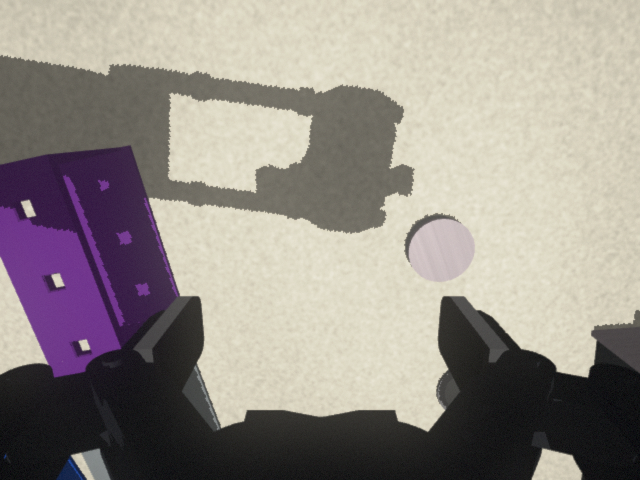

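The top view shows the grey stand at about (190,268), with the stick at (180,232), driver (178,264) and file (172,295). The chassis is at (360,160) and the meter at (466,260). I'll zoom in for pixel measurements.

Run:
```python
import cv2
t=cv2.imread("pics/top0.png"); s=cv2.imread("pics/scene0.png")
cv2.imwrite("pics/t_st.png",cv2.resize(t[215:325,150:230],None,fx=5,fy=5,interpolation=cv2.INTER_CUBIC))
cv2.imwrite("pics/t_ch.png",cv2.resize(t[60:245,275:440],None,fx=3.2,fy=3.2,interpolation=cv2.INTER_CUBIC))
cv2.imwrite("pics/s_st.png",cv2.resize(s[290:390,355:485],None,fx=5,fy=5,interpolation=cv2.INTER_CUBIC))
cv2.imwrite("pics/s_ch.png",cv2.resize(s[170:360,105:315],None,fx=3.1,fy=3.1,interpolation=cv2.INTER_CUBIC))
```

```text
(no output)
```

View pics/t_st.png

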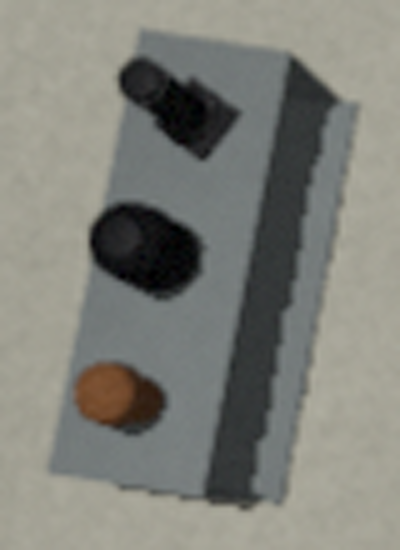

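View pics/t_ch.png

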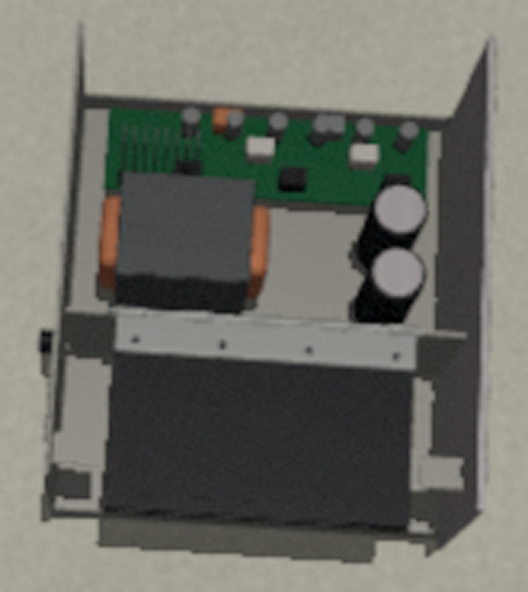

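View pics/s_st.png

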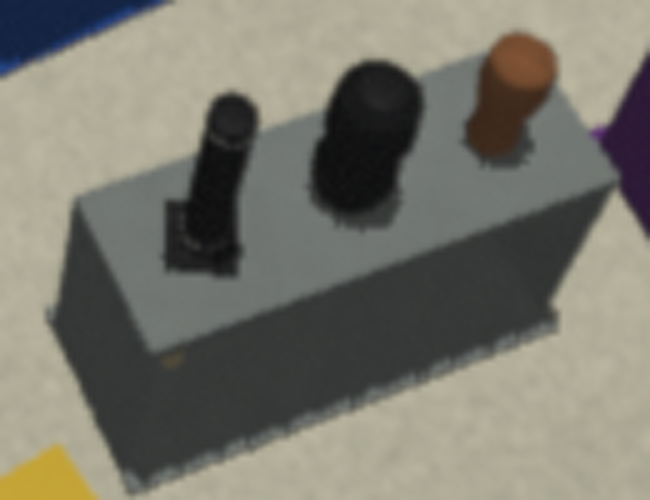

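View pics/s_ch.png

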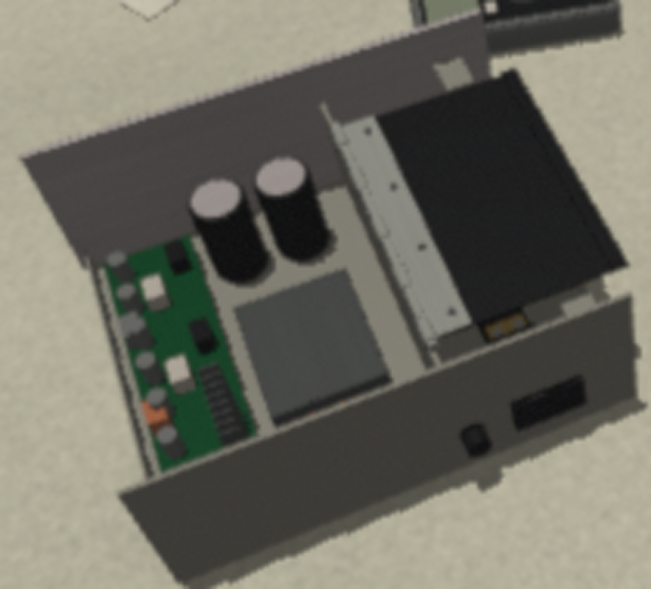

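```bash
cat > h.py <<'E'
import numpy as np
C={"scene":(np.array([[440.87918176921426,0,324.3136582111875],[0,440.87918176921426,245.2309874226366],[0,0,1]]),np.array([[-0.8749504376836582,0.48420650100041057,-0.0024074854338684425],[0.379894894087698,0.683361837773214,-0.6234552655333919],[-0.300235908983705,-0.5464070488785397,-0.7818553164701084]]),np.array([383.08244366572876,-151.45228177288604,1106.3287976352751])),
"top":(np.array([[467.93089476457766,0,317.09055349082234],[0,467.93089476457766,241.81871651238757],[0,0,1]]),np.array([[0.009934394919341206,-0.9998668326414192,0.012946998926521984],[-0.9853687572720791,-0.011991804604304471,-0.1700135547961128],[0.1701461724214366,-0.011068586447644323,-0.9853566696401796]]),np.array([30.103464963241994,469.3183045645039,939.5965188339986]))}
def ray(c,uv):
    K,R,t=C[c]; o=-R.T@t; d=R.T@np.linalg.solve(K,[uv[0],uv[1],1]); return o,d/np.linalg.norm(d)
def onz(c,uv,z):
    o,d=ray(c,uv); return o+d*(z-o[2])/d[2]
def proj(c,X):
    K,R,t=C[c]; p=K@(R@np.asarray(X,float)+t); return p[:2]/p[2]
def tri(a,b):
    o1,d1=ray("top",a);o2,d2=ray("scene",b)
    s=np.linalg.lstsq(np.c_[d1,-d2],o2-o1,rcond=None)[0]
    p,q=o1+s[0]*d1,o2+s[1]*d2; return (p+q)/2,np.linalg.norm(p-q)
E
cat > m.py <<'E'
from h import *
np.set_printoptions(precision=1,suppress=True)
t=lambda x,y:(150-.4+x/5,215-.4+y/5); s=lambda x,y:(355-.4+x/5,290-.4+y/5)
tc=lambda x,y:(275-.35+x/3.2,60-.35+y/3.2); sc=lambda x,y:(105-.35+x/3.1,170-.35+y/3.1)
print("plate top",*[onz("top",t(*p),105) for p in((137,28),(290,53),(48,472),(207,497))])
print("plate scene",*[onz("scene",s(*p),105) for p in((77,198),(150,352),(617,182))])
print("handle",onz("top",t(145,82),189),onz("scene",s(232,118),189),tri(t(145,82),s(232,118)))
print("collar c",onz("top",t(203,118),109),onz("scene",s(202,236),109))
print("guard free top",*[onz("top",tc(*p),97.5) for p in((103,513),(408,530))])
print("guard free scene",*[onz("scene",sc(*p),97.5) for p in((515,70),(627,265))])
print("tri",tri(tc(408,530),sc(515,70)),tri(tc(103,513),sc(627,265)))
print("walls: front corners z126",onz("top",tc(45,480),126),onz("top",tc(482,512),126), onz("scene",sc(630,298),126))
print("far corners",onz("top",tc(80,25),126),onz("top",tc(491,40),126),onz("scene",sc(122,492),126),onz("scene",sc(25,157),126))
print("meter",*[onz("top",p,34) for p in((458,221),(491,229),(439,294),(475,301))])
E
python3 m.py
```

```text
plate top [497.4 311.1 105. ] [488.1 250.8 105. ] [324.8 334.3 105. ] [316.  273.6 105. ]
plate scene [489.2 251.7 105. ] [498.4 309.2 105. ] [326.8 334.9 105. ]
handle [459.7 282.3 189. ] [463.7 285.9 189. ] (array([461. , 283.8, 183.4]), np.float64(0.5531895645375935))
collar c [461.2 282.2 109. ] [462.1 285.  109. ]
guard free top [502.8  56.7  97.5] [ 494.4 -132.6   97.5]
guard free scene [ 496.3 -133.1   97.5] [507.1  56.5  97.5]
tri (array([ 495.3, -133.4,   96.5]), np.float64(1.7219781534362915)) (array([504.9,  55.7,  94.5]), np.float64(3.449230571637201))
walls: front corners z126 [516.4  91.6 126. ] [ 500. -172.  126.] [525.9  98.5 126. ]
far corners [814.   75.4 126. ] [ 808.3 -186.8  126. ] [817.7  80.2 126. ] [ 809.9 -185.3  126. ]
meter [ 518.7 -264.7   34. ] [ 502.2 -334.4   34. ] [ 363.3 -218.7   34. ] [ 349.6 -293.    34. ]
```

```bash
cat > plan.py <<'E'
import numpy as np, json, os
from scipy.spatial.transform import Rotation as Ro, Slerp
F="cmd.json"
def load():
    if os.path.exists(F):
        d=json.load(open(F)); return np.array(d["p"]),Ro.from_quat(d["q"])
    return np.array([216.389,532.758,303.928]),Ro.from_quat([0.191709,0.981451,-0.000,0.0])
def save(p,r): json.dump({"p":list(p),"q":list(r.as_quat())},open(F,"w"))
def rows(targets):
    """targets: list of (p_mm, Ro, n). returns rounded rows, saves predicted commanded pose to pend"""
    p,r=load(); out=[]
    for tp,tr,n in targets:
        p0,r0=p,r; S=Slerp([0,1],Ro.concatenate([r0,tr]))
        for k in range(1,n+1):
            gp=p0+(np.asarray(tp)-p0)*k/n; gr=S(k/n)
            sh=np.round(r.inv().apply(gp-p)/1000,4)
            # shift along tool axes as they stood, then turn
            rv=np.round((r.inv()*gr).as_rotvec(),4)
            out.append(list(sh)+list(rv)); p=p+r.apply(sh*1000); r=r*Ro.from_rotvec(rv)
    json.dump({"p":list(p),"q":list(r.as_quat())},open("pend.json","w"))
    for i in range(0,len(out),8): print(json.dumps([float(v)+0.0 for w in out[i:i+8] for v in w]).replace(" ",""))
    return p,r
def down(yaw_y):  # tool y at angle, z down
    y=np.array([np.cos(yaw_y),np.sin(yaw_y),0]); z=np.array([0,0,-1.]); x=np.cross(y,z)
    return Ro.from_matrix(np.c_[x,y,z])
def commit(): os.replace("pend.json",F)
E
python3 - <<'E'
from plan import *
import numpy as np
p,r=load(); print(r.as_matrix().round(3))
rows([((461.5,284.5,300),down(np.radians(82.35)),12)])
E
```

```text
[[-0.926  0.376  0.   ]
 [ 0.376  0.926 -0.   ]
 [-0.     0.    -1.   ]]
[-0.0267,-0.0115,0.0003,0.0,0.0,-0.021,-0.0265,-0.012,0.0004,0.0,0.0,-0.021,-0.0262,-0.0126,0.0003,0.0,0.0,-0.0211,-0.0259,-0.0132,0.0003,0.0,0.0,-0.021,-0.0257,-0.0136,0.0003,0.0,0.0,-0.021,-0.0253,-0.0143,0.0004,0.0,0.0,-0.021,-0.0251,-0.0147,0.0003,0.0,0.0,-0.0211,-0.0247,-0.0153,0.0003,0.0,0.0,-0.021]
[-0.0244,-0.0158,0.0003,0.0,0.0,-0.021,-0.0241,-0.0163,0.0004,0.0,0.0,-0.021,-0.0237,-0.0168,0.0003,0.0,0.0,-0.0211,-0.0234,-0.0173,0.0003,0.0,0.0,-0.021]
```

>>> step_arm(plan=[-0.0267,-0.0115,0.0003,0.0,0.0,-0.021,-0.0265,-0.012,0.0004,0.0,0.0,-0.021,-0.0262,-0.0126,0.0003,0.0,0.0,-0.0211,-0.0259,-0.0132,0.0003,0.0,0.0,-0.021,-0.0257,-0.0136,0.0003,0.0,0.0,-0.021,-0.0253,-0.0143,0.0004,0.0,0.0,-0.021,-0.0251,-0.0147,0.0003,0.0,0.0,-0.0211,-0.0247,-0.0153,0.0003,0.0,0.0,-0.021], jaw=-1)

```text
time_s: 0.95
eef_pos: [380.4, 366.2, 301.1]
tcp_rot: [-0.0, 0.108, 0.994, -0.0]
ft_force: [0.1, 0.3, -0.7]
opening: 0.999
```

>>> step_arm(plan=[-0.0244,-0.0158,0.0003,0.0,0.0,-0.021,-0.0241,-0.0163,0.0004,0.0,0.0,-0.021,-0.0237,-0.0168,0.0003,0.0,0.0,-0.0211,-0.0234,-0.0173,0.0003,0.0,0.0,-0.021,0,0,0,0,0,0,0,0,0,0,0,0])

```text
time_s: 1.55
eef_pos: [461.5, 284.1, 299.6]
tcp_rot: [-0.001, 0.068, 0.998, 0.0]
ft_force: [0.0, 0.4, -0.7]
opening: 1.001
```

```bash
cat > wr.py <<'E'
import numpy as np,sys,json
from bench import status,eyes
import cv2
from scipy.spatial.transform import Rotation as Ro
def wrist(name):
    s=status.sense(); d=eyes.snapshot("wrist"); cv2.imwrite(f"pics/{name}.png",d["image"][:,:,::-1])
    log(s)
    q=s["tcp_rot"]; T=np.eye(4); T[:3,:3]=Ro.from_quat([q[1],q[2],q[3],q[0]]).as_matrix(); T[:3,3]=s["eef_pos"]
    M=T@d["mount"]; return s,d["mtx"],M
def log(s):
    open("log.jsonl","a").write(json.dumps({"j":list(s["joints"]),"p":list(s["eef_pos"]),"q":list(s["tcp_rot"])})+"\n")
def pj(K,M,X):
    c=np.linalg.inv(M)@np.r_[X,1]; p=K@c[:3]; return p[:2]/p[2]
E
python3 - <<'E'
from wr import *; from plan import *
commit()
s,K,M=wrist("w1"); print(s["time_s"],s["joints"].round(4),s["eef_pos"],s["tcp_rot"],load()[0],s["ft_force"])
for X in((461.5,284.5,189),(461.5,284.5,109),(406.6,292.5,105)): print(X,pj(K,M,X))
E
```

```text
1.55 [ 4.2310e-01  2.2910e-01  1.5810e+00  7.0000e-04  1.3325e+00 -1.0127e+00] [461.5078628  284.14005193 299.62027916] [-6.49760287e-04  6.75528028e-02  9.97715488e-01  4.89739482e-05] [461.50823014 284.47008831 300.028     ] [ 0.0035048   0.44236175 -0.65568031]
(461.5, 284.5, 189) [321.31360133 268.56602873]
(461.5, 284.5, 109) [321.01089915 227.88064913]
(406.6, 292.5, 105) [321.72928124 143.88304874]
```

View pics/w1.png

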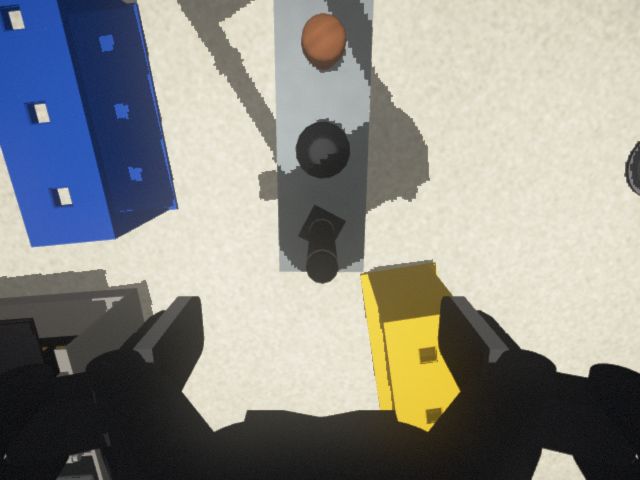

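The wrist view has the handle top at (322,266), predicted (321,269), and the collar at (322,227). Both agree within 1–2 mm. I'll descend and grip.

>>> step_arm(plan=[0.001,0,0.018,0,0,0,0,0,0.018,0,0,0,0,0,0.018,0,0,0,0,0,0.018,0,0,0,0,0,0.014,0,0,0,0,0,0.008,0,0,0,0,0,0,0,0,0])

```text
time_s: 2.3
eef_pos: [459.3, 285.0, 205.0]
tcp_rot: [-0.001, 0.066, 0.998, -0.0]
ft_force: [0.4, -0.8, -0.4]
opening: 1.002
```

>>> step_arm(plan=[0,0,0,0,0,0,0,0,0,0,0,0,0,0,0,0,0,0,0,0,0,0,0,0,0,0,0,0,0,0,0,0,0,0,0,0,0,0,0,0,0,0,0,0,0,0,0,0], jaw=1, grip_force=80)

```text
time_s: 3.1
eef_pos: [460.8, 284.7, 206.5]
tcp_rot: [0.001, 0.067, 0.998, 0.0]
ft_force: [-0.1, -0.1, 4.2]
opening: 0.164
```

Run:
```python
from wr import *; from plan import *
p,r=load(); p=p+r.apply([1,0,94]); save(p,r)
s,K,M=wrist("w2"); print(s["time_s"],s["joints"].round(4),s["eef_pos"],s["tcp_rot"],p,s["ft_force"],s["opening"])
```

```text
3.1 [ 4.2500e-01  2.9930e-01  1.7286e+00  1.0000e-04  1.1125e+00 -1.0123e+00] [460.83894167 284.7469915  206.54551737] [5.01369941e-04 6.67441833e-02 9.97769944e-01 3.20050221e-04] [460.51712892 284.60319867 206.028     ] [-0.06961211 -0.09634979  4.1999824 ] 0.16414606169375398
```

View pics/w2.png

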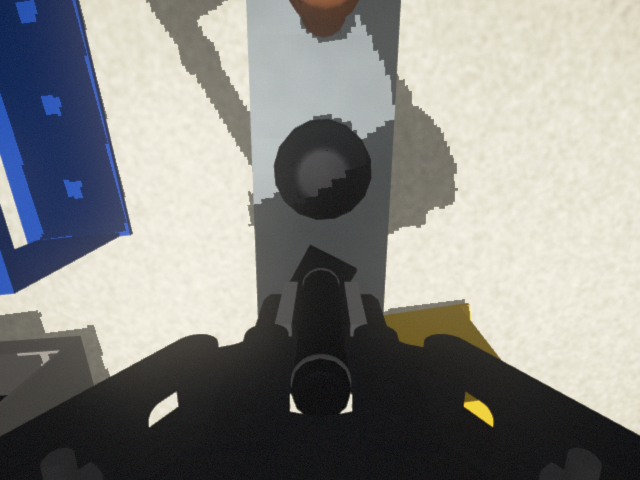

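The handle is held between the pads at (320,340), with an opening of about 14–16 mm. Lifting straight up.

>>> step_arm(plan=[0,0,-0.015,0,0,0,0,0,-0.016,0,0,0,0,0,-0.018,0,0,0,0,0,-0.018,0,0,0,0,0,-0.018,0,0,0,0,0,-0.018,0,0,0,0,0,-0.018,0,0,0,0,0,-0.019,0,0,0])

```text
time_s: 3.95
eef_pos: [460.1, 284.4, 345.8]
tcp_rot: [-0.001, 0.067, 0.998, -0.0]
ft_force: [0.7, 0.3, -0.7]
opening: 0.169
```

>>> step_arm(plan=[0,0,0,0,0,0,0,0,0,0,0,0,0,0,0,0,0,0,0,0,0,0,0,0])

```text
time_s: 4.35
eef_pos: [460.0, 284.4, 344.6]
tcp_rot: [-0.001, 0.067, 0.998, -0.001]
ft_force: [-0.3, -0.4, -0.7]
opening: 0.162
```

Run:
```python
from wr import *; from plan import *
p,r=load(); p=p+r.apply([0,0,-140]); save(p,r)
s,K,M=wrist("w3"); print(s["time_s"],s["joints"].round(4),s["eef_pos"],s["tcp_rot"],p,s["ft_force"],s["opening"])
d=eyes.snapshot("scene"); cv2.imwrite("pics/s3.png",d["image"][:,:,::-1])
# fit arm
L=[json.loads(l) for l in open("log.jsonl")]
L.append({"j":[1.064,.276561,1.506138,0,1.36069,-.12098],"p":[216.177,532.382,303.057],"q":[0,.191709,.981451,0]})
A=[];b=[]
for l in L:
    j=l["j"]; q1=j[0]; P=np.array(l["p"]); rr=P[0]*np.cos(q1)+P[1]*np.sin(q1); lat=-P[0]*np.sin(q1)+P[1]*np.cos(q1)
    a=j[1]; c=a+j[2]; print(rr,lat,P[2],c+j[4])
    A.append([np.sin(a),np.sin(c),1,0]); b.append(rr); A.append([np.cos(a),np.cos(c),0,1]); b.append(P[2])
x=np.linalg.lstsq(np.array(A),np.array(b),rcond=None); print(x)
```

```text
4.35 [ 0.425   0.2048  1.5017  0.      1.4377 -1.0123] [460.04977969 284.37725472 344.61287118] [-1.16532586e-03  6.67094689e-02  9.97771582e-01 -5.99390818e-04] [460.51712892 284.60319867 346.028     ] [-0.30764236 -0.43616389 -0.68608148] 0.16229554160873638
537.4759193781794 69.60396989775356 299.62027916380003 3.1426927462786223
537.2460703422355 69.4265023575675 206.54551736522967 3.1404064968132923
536.374956936668 69.4127391812377 344.6128711781917 3.144213171640465
570.3914288318706 69.40250116629119 303.057 3.143389
(array([481.90516927, 418.44628247,  23.65820071, -70.7118571 ]), array([62.96124509]), np.int32(4), array([2.83199738, 2.81931829, 0.1686532 , 0.05283328]))
```

View pics/s3.png

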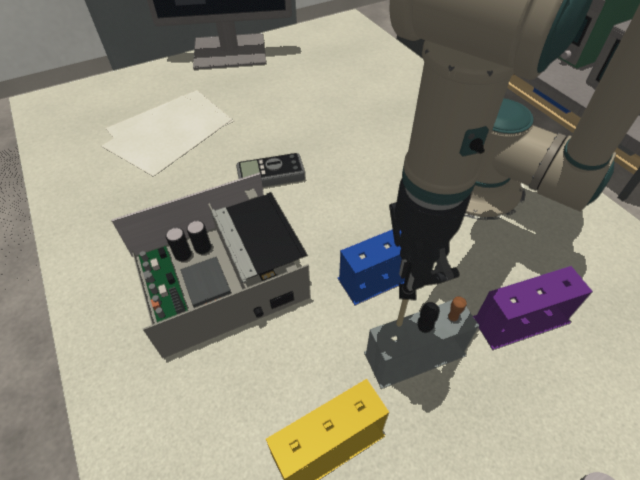

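View pics/w3.png

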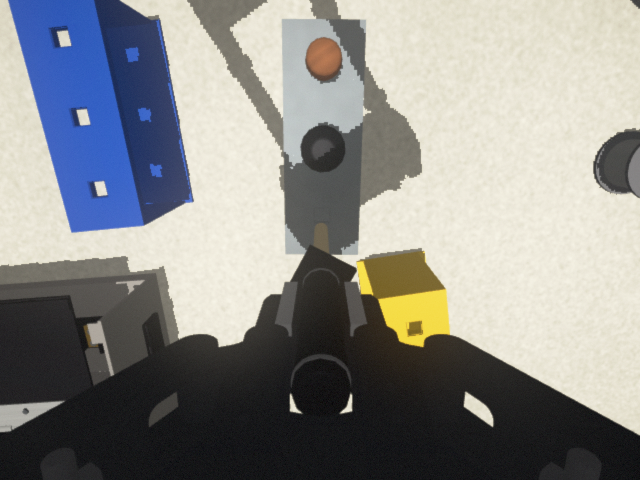

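The stick is out: its cream rod is visible at (403,312) in the scene view and its tip is clear of the plate. The driver and file are still in place, and the guard is shut. Next I'll work out a reachable approach pose.

```bash
cat > ik.py <<'E'
import numpy as np
from scipy.spatial.transform import Rotation as Ro
from scipy.optimize import least_squares
L1,L2,r0,off=481.9,418.4,23.7,69.5
lo=np.array([-2.89,-.75,.22,-1.18,.11,-2.7]);hi=np.array([2.89,2.08,2.7,4.32,2.71,2.7])
def fk(q,d,s4):
    h=d-70.7
    z=lambda a:Ro.from_euler('z',a); y=lambda a:Ro.from_euler('y',a)
    c=q[1]+q[2]
    R=z(q[0])*y(c)*z(s4*q[3])*y(q[4])*z(np.pi/2+q[5])
    p=z(q[0]).apply([L1*np.sin(q[1])+L2*np.sin(c)+r0,off,h+L1*np.cos(q[1])+L2*np.cos(c)])+d*R.apply([0,0,1])
    return p,R
def ik(p,R,d,s4,q0):
    def f(q):
        a,b=fk(q,d,s4); return np.r_[(a-p)/100,(b.inv()*R).as_rotvec()]
    s=least_squares(f,np.clip(q0,lo+.01,hi-.01),bounds=(lo,hi)); return s.x,np.abs(s.fun).max()
E
cat > goal.py <<'E'
import numpy as np
from scipy.spatial.transform import Rotation as Ro
def fdir(az,e): az,e=np.radians([az,e]); return np.array([np.cos(az)*np.cos(e),np.sin(az)*np.cos(e),-np.sin(e)])
def tool(f,spin):  # spin 0: tool y horizontal-left ; 90: tool y up-ish
    h=np.cross([0,0,1],f); h/=np.linalg.norm(h)  # left of f
    x=np.cross(h,f)
    return Ro.from_matrix(np.c_[x,h,f])*Ro.from_euler('z',np.radians(spin))
E
python3 - <<'E'
from h import *; np.set_printoptions(precision=2,suppress=True)
print("blue",*[onz("top",p,105) for p in((263,246),(297,247),(258,338),(296,338))])
from ik import *; from goal import *
q=np.array([.425,.2048,1.5017,0,1.4377,-1.0123])
f=lambda az,e:fdir(az,e)
for d in(150,230):
  print(fk(q,d,1)[0],fk(q,d,1)[1].as_quat())
  for az in(-20,-40,-60):
   for sp in(0,45,90,135,180,-45,-90,-135):
    o=[]
    for tip in((530,0,68),(562,0,172)):
      for s4 in(1,-1):
        R=tool(f(az,30),sp); P=np.array(tip)-196.5*f(az,30)
        best=min((ik(P,R,d,s4,q+np.r_[0,0,0,k,0,0]) for k in(-.8,.8,2.5)),key=lambda t:t[1]); o.append((best[1],best[0]))
    if max(min(o[0][0],o[1][0]),min(o[2][0],o[3][0]))<.05:
      print(d,az,sp,[ (round(a[0],3),a[1]) for a in o if a[0]<.05])
E
```

```text
blue [448.19 141.22 105.  ] [447.02  75.04 105.  ] [272.64 145.43 105.  ] [273.32  73.93 105.  ]
[459.54 284.27 344.53] [ 0.07  1.   -0.   -0.  ]
150 -20 0 [(np.float64(0.0), array([ 0.13, -0.07,  2.51,  4.13,  0.5 ,  0.89])), (np.float64(0.0), array([ 0.13, -0.07,  2.51,  2.15,  0.5 ,  0.89])), (np.float64(0.0), array([ 0.12, -0.2 ,  2.29,  1.43,  0.4 ,  0.09]))]
150 -20 45 [(np.float64(0.0), array([ 0.13, -0.07,  2.51,  2.15,  0.5 ,  1.68])), (np.float64(0.0), array([ 0.12, -0.2 ,  2.29,  1.43,  0.4 ,  0.88]))]
150 -20 90 [(np.float64(0.0), array([ 0.13, -0.07,  2.51,  2.15,  0.5 ,  2.46])), (np.float64(0.0), array([ 0.12, -0.2 ,  2.29,  1.43,  0.4 ,  1.67]))]
150 -20 -45 [(np.float64(0.0), array([ 0.13, -0.07,  2.51,  4.13,  0.5 ,  0.11])), (np.float64(0.0), array([ 0.13, -0.07,  2.51,  2.15,  0.5 ,  0.11])), (np.float64(0.0), array([ 0.12, -0.2 ,  2.29,  1.43,  0.4 , -0.69]))]
150 -20 -90 [(np.float64(0.0), array([ 0.13, -0.07,  2.51,  4.13,  0.5 , -0.68])), (np.float64(0.0), array([ 0.13, -0.07,  2.51,  2.15,  0.5 , -0.68])), (np.float64(0.0), array([ 0.12, -0.2 ,  2.29,  1.43, 
[... 6968 characters left out ...]
0.56,  0.26,  1.92, -1.11,  1.31, -0.23])), (np.float64(0.0), array([ 0.56,  0.26,  1.92,  1.11,  1.31, -0.23]))]
230 -60 -90 [(np.float64(0.0), array([ 0.6 ,  0.38,  2.08, -1.17,  1.22, -0.73])), (np.float64(0.0), array([ 0.6 ,  0.38,  2.08,  1.17,  1.22, -0.73])), (np.float64(0.0), array([ 0.56,  0.26,  1.92, -1.11,  1.31, -1.01])), (np.float64(0.0), array([ 0.56,  0.26,  1.92,  1.11,  1.31, -1.01]))]
230 -60 -135 [(np.float64(0.0), array([ 0.6 ,  0.38,  2.08, -1.17,  1.22, -1.52])), (np.float64(0.0), array([ 0.6 ,  0.38,  2.08,  1.17,  1.22, -1.52])), (np.float64(0.0), array([ 0.56,  0.26,  1.92, -1.11,  1.31, -1.8 ])), (np.float64(0.0), array([ 0.56,  0.26,  1.92,  1.11,  1.31, -1.8 ]))]
```

Run:
```python
from plan import *; from goal import *
G=tool(fdir(-40,30),-40); p,r=load()
print(np.degrees((r.inv()*G).magnitude()))
S=Slerp([0,1],Ro.concatenate([r,G]))
rows([((430,270,346),S(.3),4),((430,270,346),S(.3),1)])
```

```text
60.44058016170538
[0.0071,-0.0046,0.0,0.0464,-0.0634,-0.0091,0.0071,-0.0046,-0.0002,0.0464,-0.0635,-0.0091,0.0071,-0.0045,-0.0005,0.0464,-0.0634,-0.009,0.0071,-0.0045,-0.0007,0.0464,-0.0635,-0.0091,0.0,0.0,0.0,0.0,0.0,0.0]
```

>>> step_arm(plan=[0.0071,-0.0046,0.0,0.0464,-0.0634,-0.0091,0.0071,-0.0046,-0.0002,0.0464,-0.0635,-0.0091,0.0071,-0.0045,-0.0005,0.0464,-0.0634,-0.009,0.0071,-0.0045,-0.0007,0.0464,-0.0635,-0.0091,0.0,0.0,0.0,0.0,0.0,0.0])

```text
time_s: 4.95
eef_pos: [427.9, 270.3, 345.3]
tcp_rot: [0.119, 0.046, 0.987, -0.101]
ft_force: [1.0, 0.2, 0.6]
opening: 0.168
```

Run:
```python
from wr import *; from plan import *; commit()
from ik import fk
s=status.sense(); log(s); q=s["joints"]; np.set_printoptions(precision=3,suppress=True)
print(s["time_s"],q,s["eef_pos"],s["tcp_rot"],load()[0],load()[1].as_quat(),s["opening"])
R=Ro.from_quat(np.roll(s["tcp_rot"],-1))
for s4 in(1,-1): print(s4,(fk(q,200,s4)[1].inv()*R).magnitude(),[fk(q,d,s4)[0] for d in(120,200,250)])
```

```text
4.95 [ 0.6    0.133  1.625 -0.316  1.324 -0.808] [427.875 270.345 345.258] [ 0.119  0.046  0.987 -0.101] [430.05  270.018 346.005] [ 0.048  0.987 -0.101  0.12 ] 0.16788533864066296
1 3.5705396583964824e-16 [array([399.498, 313.766, 334.624]), array([417.548, 296.929, 338.527]), array([428.83 , 286.406, 340.967])]
-1 0.6313946334605294 [array([358.691, 373.408, 334.624]), array([349.537, 396.332, 338.527]), array([343.816, 410.659, 340.967])]
```

Run:
```python
import json,numpy as np
from scipy.spatial.transform import Rotation as Ro
np.set_printoptions(precision=2,suppress=True)
L=[json.loads(l) for l in open("log.jsonl")]
L.append({"j":[1.06400501,.276561073,1.50613853,0,1.36068962,-.120983849],"p":[216.177,532.382,303.057],"q":[-2.767e-4,.19170935,.981451,-8.546e-4]})
A=[];b=[]
for l in L:
    j=l["j"]; Z=Ro.from_euler('z',j[0]); R=Ro.from_quat(np.roll(l["q"],-1)); a=j[1];c=a+j[2]
    tz=Z.inv().apply(R.apply([0,0,1])); P=Z.inv().apply(l["p"])
    A.append(np.c_[[np.sin(a),0,np.cos(a)],[np.sin(c),0,np.cos(c)],[0,1,0],[0,0,1],tz]); b.append(P)
A=np.vstack(A);b=np.hstack(b)
x,r,k,sv=np.linalg.lstsq(A,b,rcond=None); print(x,k,sv,(A@x-b))
```

```text
[555.93 423.24  69.2  147.52 288.56] 5 [3.87 2.24 2.23 0.23 0.1 ] [-0.35 -0.2   0.39  6.82 -0.2  -3.18 -4.71 -0.2   1.38  3.35  0.8  -0.28
 -5.34 -0.2   1.69]
```

Run:
```python
import json,numpy as np
from scipy.spatial.transform import Rotation as Ro
np.set_printoptions(precision=2,suppress=True)
L=[json.loads(l) for l in open("log.jsonl")]
L.append({"j":[1.06400501,.276561073,1.50613853,0,1.36068962,-.120983849],"p":[216.177,532.382,303.057],"q":[-2.767e-4,.19170935,.981451,-8.546e-4]})
for mode in range(4):
  A=[];b=[]
  for l in L:
    j=l["j"]; Z=Ro.from_euler('z',j[0]); R=Ro.from_quat(np.roll(l["q"],-1)); a=j[1];c=a+j[2]
    tz=Z.inv().apply(R.apply([0,0,1])); P=Z.inv().apply(l["p"])
    w=(Ro.from_euler('y',c)*Ro.from_euler('z',j[3])*Ro.from_euler('y',j[4])).apply([1,0,0])
    cols=[[np.sin(a),0,np.cos(a)],[np.sin(c),0,np.cos(c)],[0,1,0],[0,0,1],tz]
    if mode&1: cols.append([np.cos(c),0,-np.sin(c)])
    if mode&2: cols.append(w)
    A.append(np.column_stack(cols)); b.append(P)
  A=np.vstack(A);b=np.hstack(b)
  x,r,k,sv=np.linalg.lstsq(A,b,rcond=None); print(mode,x,k,sv,(A@x-b))
```

```text
0 [555.93 423.24  69.2  147.52 288.56] 5 [3.87 2.24 2.23 0.23 0.1 ] [-0.35 -0.2   0.39  6.82 -0.2  -3.18 -4.71 -0.2   1.38  3.35  0.8  -0.28
 -5.34 -0.2   1.69]
1 [629.7 421.1  69.4 136.8 291.9  60.4] 6 [4.44 2.28 2.24 0.26 0.16 0.08] [-0.  0.  0. -0.  0. -0. -0.  0.  0.  0.  0.  0.  0. -0. -0.]
2 [552.79 419.68  69.19 150.48 289.37  -4.18] 6 [3.87 3.15 2.24 0.23 0.17 0.09] [-0.35 -0.22  0.32  6.88 -0.22 -2.45 -4.7  -0.21  0.93  3.65  0.86 -0.35
 -5.51 -0.21  1.56]
3 [629.7 421.1  69.4 136.8 291.9  60.4  -0. ] 7 [4.44 3.18 2.24 0.27 0.18 0.15 0.08] [-0.  0.  0. -0.  0.  0. -0.  0.  0.  0.  0.  0.  0. -0. -0.]
```

The arm model now fits exactly. I'll search the approach directions with it.

```bash
cat > ik.py <<'E'
import numpy as np
from scipy.spatial.transform import Rotation as Ro
from scipy.optimize import least_squares
L1,L2,off,h,d,eo=629.7,421.1,69.4,136.8,291.9,60.4
lo=np.array([-2.89,-.75,.22,-1.18,.11,-2.7]);hi=np.array([2.89,2.08,2.7,4.32,2.71,2.7])
z=lambda a:Ro.from_euler('z',a); y=lambda a:Ro.from_euler('y',a)
def fk(q):
    c=q[1]+q[2]
    R=z(q[0])*y(c)*z(q[3])*y(q[4])*z(np.pi/2+q[5])
    w=z(q[0]).apply([L1*np.sin(q[1])+L2*np.sin(c)+eo*np.cos(c),off,h+L1*np.cos(q[1])+L2*np.cos(c)-eo*np.sin(c)])
    return w+d*R.apply([0,0,1]),R,w
def ik(p,R,q0):
    def f(q):
        a,b,_=fk(q); return np.r_[(a-p)/100,(b.inv()*R).as_rotvec()]
    s=least_squares(f,np.clip(q0,lo+.01,hi-.01),bounds=(lo,hi)); return s.x,np.abs(s.fun).max()
E
python3 - <<'E'
from ik import *; from goal import *
np.set_printoptions(precision=2,suppress=True)
q=np.array([.6,.133,1.625,-.316,1.324,-.808])
for e in(20,30,40):
 for az in(-75,-60,-50,-40,-20,0,20,40,60):
  for sp in(-40,):
   o=[]
   for tip in((530,0 if az<0 else -75,68),(562,0 if az<0 else -75,172)):
     F=fdir(az,e); R=tool(F,sp); P=np.array(tip)-196.5*F
     b=min((ik(P,R,q+np.r_[dq,0,0,k,0,0]) for k in(-.8,.8,2.5,4) for dq in(0,-1.)),key=lambda t:t[1]); o.append(b)
   print(e,az,sp,*[(round(a[1],3),a[0],fk(a[0])[2].round()) for a in o])
E
```

```text
20 -75 -40 (np.float64(0.0), array([ 0.71,  0.71,  1.83, -1.01,  1.52,  0.33]), array([411., 443., 235.])) (np.float64(0.0), array([ 0.67,  0.58,  1.71, -1.04,  1.63,  0.11]), array([443., 443., 339.]))
20 -60 -40 (np.float64(0.011), array([ 0.78,  0.64,  2.07, -1.18,  1.36,  0.44]), array([303., 399., 236.])) (np.float64(0.002), array([ 0.74,  0.47,  1.96, -1.18,  1.44,  0.18]), array([333., 398., 339.]))
20 -50 -40 (np.float64(0.143), array([ 0.79,  0.58,  2.15, -1.18,  1.29,  0.4 ]), array([272., 373., 253.])) (np.float64(0.123), array([ 0.74,  0.38,  2.06, -1.18,  1.34,  0.11]), array([293., 363., 362.]))
20 -40 -40 (np.float64(0.19), array([0.76, 0.62, 2.62, 4.32, 1.25, 1.05]), array([145., 233., 236.])) (np.float64(0.236), array([0.68, 0.33, 2.52, 4.32, 1.17, 0.68]), array([165., 223., 313.]))
20 -20 -40 (np.float64(0.16), array([0.7 , 0.56, 2.7 , 4.3 , 1.18, 0.93]), array([128., 197., 260.])) (np.float64(0.0), array([0.53, 0.18, 2.63, 4.15, 1.02, 0.57]), array([131., 157., 339.]))
20 0 -40 (np.float64(0.361), array([-1.21,  0.25,  2.7 ,  1.53,  0.91,  1.24]), array([ 128., -14
[... 3712 characters left out ...]
rray([-0.73, -0.23,  2.33,  1.09,  0.62,  2.49]), array([188., -75., 486.]))
40 20 -40 (np.float64(0.0), array([-1.11,  0.11,  2.42,  1.2 ,  0.96,  1.64]), array([ 178., -203.,  382.])) (np.float64(0.0), array([-1.01, -0.06,  2.2 ,  1.03,  1.06,  2.09]), array([ 210., -203.,  486.]))
40 40 -40 (np.float64(0.0), array([-1.09,  0.27,  2.17,  0.95,  1.17,  1.62]), array([ 243., -315.,  382.])) (np.float64(0.0), array([-1.02,  0.14,  1.99,  0.9 ,  1.32,  1.92]), array([ 275., -315.,  486.]))
40 60 -40 (np.float64(0.0), array([-0.99,  0.42,  1.9 ,  0.77,  1.39,  1.6 ]), array([ 343., -399.,  382.])) (np.float64(0.0), array([-0.94,  0.32,  1.73,  0.77,  1.55,  1.82]), array([ 375., -399.,  486.]))
```

Two directions are ruled out. From the left the wrist runs close to its joint-4 limit and the rod lies too nearly along the guard's edge. From the right (azimuth +35°, 20° down, camera uppermost) the joint angles are comfortable, so I'll plan a joint-space transit there.

```bash
cat > trans.py <<'E'
from ik import *; from goal import *; from plan import rows,load
from bench import status
np.set_printoptions(precision=3,suppress=True)
q0=status.sense()["joints"]
F=fdir(35,20); tipL=196.5
def best(tip,sp,qs):
    R=tool(F,sp); P=np.array(tip)-tipL*F
    return min((ik(P,R,x) for x in qs),key=lambda t:t[1])
E
python3 - <<'E'
from trans import *
seeds=[np.array([-1.3,.5,2.4,1.2,1.3,s]) for s in(-1.2,-.6)]
for sp in(180,-150,-130):
  for tip in((470,-100,150),(480,-95,75),(530,-60,75),(562,-60,172)):
    b=best(tip,sp,seeds); print(sp,tip,b[1].round(4),b[0],fk(b[0])[0].round(),fk(b[0])[2].round())
q1=best((470,-100,190),-150,seeds)[0]
print(q1)
qm=(q0+q1)/2
for t in np.linspace(0,1,11):
    q=q0+(q1-q0)*t; p,R,w=fk(q); print(round(t,1),q,p.round(),(p+tipL*R.apply([0,0,1])).round(),w.round())
E
```

```text
180 (470, -100, 150) 0.0 [-1.503  0.383  2.297  0.94   1.481 -1.178] [ 319. -206.  217.] [  94. -363.  317.]
180 (480, -95, 75) 0.0 [-1.475  0.571  2.366  1.002  1.327 -1.388] [ 329. -201.  142.] [ 104. -358.  242.]
180 (530, -60, 75) 0.0 [-1.321  0.569  2.402  1.158  1.286 -1.404] [ 379. -166.  142.] [ 154. -323.  242.]
180 (562, -60, 172) 0.0 [-1.236  0.331  2.278  1.16   1.406 -1.052] [ 411. -166.  239.] [ 186. -323.  339.]
-150 (470, -100, 150) 0.0 [-1.503  0.383  2.297  0.94   1.481 -0.654] [ 319. -206.  217.] [  94. -363.  317.]
-150 (480, -95, 75) 0.0 [-1.475  0.571  2.366  1.002  1.327 -0.864] [ 329. -201.  142.] [ 104. -358.  242.]
-150 (530, -60, 75) 0.0 [-1.321  0.569  2.402  1.158  1.286 -0.881] [ 379. -166.  142.] [ 154. -323.  242.]
-150 (562, -60, 172) 0.0 [-1.236  0.331  2.278  1.16   1.406 -0.528] [ 411. -166.  239.] [ 186. -323.  339.]
-130 (470, -100, 150) 0.0 [-1.503  0.383  2.297  0.94   1.481 -0.305] [ 319. -206.  217.] [  94. -363.  317.]
-130 (480, -95, 75) 0.0 [-1.475  0.571  2.366  1.002  1.327 -0.515] [ 329. -201.  142.] [ 104. -358.  242.]
-130 (530, -60, 
[... 663 characters left out ...]
876  0.184  1.419 -0.704] [384.  31. 229.] [329.  82.  47.] [467. -43. 498.]
0.5 [-0.452  0.214  1.939  0.309  1.442 -0.677] [367.  -3. 219.] [321.  86.  51.] [ 437. -135.  470.]
0.6 [-0.662  0.23   2.001  0.434  1.466 -0.651] [356. -34. 217.] [333.  87.  65.] [ 389. -215.  444.]
0.7 [-0.872  0.246  2.064  0.559  1.49  -0.625] [348. -67. 221.] [364.  77.  88.] [ 326. -280.  419.]
0.8 [-1.083  0.262  2.127  0.684  1.513 -0.599] [ 343. -105.  230.] [404.  44. 118.] [ 252. -327.  397.]
0.9 [-1.293  0.278  2.189  0.81   1.537 -0.572] [ 335. -152.  242.] [444. -15. 152.] [ 173. -355.  376.]
1.0 [-1.503  0.294  2.252  0.935  1.56  -0.546] [ 319. -206.  257.] [ 470. -100.  190.] [  94. -363.  357.]
```

```bash
cat > t2.py <<'E'
from trans import *
import plan
seeds=[np.array([-1.3,.5,2.4,1.2,1.3,-.6])]
q1=best((470,-100,170),-150,seeds)[0]
qv=np.array([-.45,-.08,1.72,.31,1.5,-.68])
from scipy.interpolate import CubicSpline
cs=CubicSpline([0,.5,1],[q0,qv,q1],bc_type=((1,np.zeros(6)),(1,np.zeros(6))))
N=30; tg=[];pr=None
for k in range(1,N+1):
    q=cs(k/N); p,R,w=fk(q)
    if pr: mv=np.linalg.norm(p-pr[0]); tr=np.degrees((pr[1].inv()*R).magnitude())
    else: mv=tr=0
    print(k,q,p.round(),(p+tipL*R.apply([0,0,1])).round(),round(mv,1),round(tr,1)); pr=(p,R); tg.append((p,R,1))
print(q1)
plan.rows(tg)
E
python3 t2.py
```

```text
1 [ 0.593  0.13   1.625 -0.312  1.326 -0.807] [428. 268. 347.] [472. 227. 160.] 0 0
2 [ 0.573  0.121  1.622 -0.3    1.331 -0.805] [430. 260. 351.] [473. 221. 164.] 8.8 1.7
3 [ 0.541  0.106  1.62  -0.281  1.338 -0.8  ] [431. 249. 358.] [473. 212. 170.] 13.7 2.7
4 [ 0.498  0.088  1.617 -0.255  1.348 -0.794] [433. 233. 366.] [473. 199. 177.] 17.8 3.6
5 [ 0.445  0.067  1.614 -0.223  1.359 -0.787] [435. 214. 376.] [471. 185. 185.] 21.0 4.3
6 [ 0.382  0.044  1.612 -0.186  1.372 -0.778] [435. 193. 385.] [469. 168. 193.] 23.4 5.0
7 [ 0.311  0.02   1.611 -0.143  1.386 -0.769] [434. 169. 394.] [466. 151. 201.] 25.0 5.6
8 [ 0.232 -0.004  1.613 -0.096  1.401 -0.759] [432. 145. 402.] [462. 133. 208.] 25.7 6.0
9 [ 0.147 -0.027  1.616 -0.045  1.417 -0.748] [429. 120. 409.] [457. 116. 215.] 25.8 6.4
10 [ 0.056 -0.047  1.623  0.009  1.433 -0.736] [425.  96. 414.] [451.  99. 219.] 25.4 6.7
11 [-0.04  -0.065  1.633  0.066  1.448 -0.725] [420.  72. 417.] [445.  84. 222.] 24.6 7.0
12 [-0.139 -0.077  1.648  0.125  1.463 -0.713] [415.  49. 416.] [439.  70. 223.] 23.9 7.2
13 [-0.241 -0.085  1.667  0.186  1.
[... 2296 characters left out ...]
013,0.0044,-0.0249,0.0561,0.1262,-0.022,-0.011,0.0064,-0.0243,0.0632,0.1298]
[-0.0238,-0.0088,0.0071,-0.0251,0.0697,0.1328,-0.0252,-0.0064,0.0065,-0.0271,0.0754,0.1344,-0.0256,-0.004,0.005,-0.0298,0.08,0.1345,-0.0251,-0.0014,0.0029,-0.0324,0.0836,0.1325,-0.0237,0.0008,0.0005,-0.0345,0.0857,0.1285,-0.0215,0.003,-0.0017,-0.0354,0.086,0.1225,-0.0187,0.0044,-0.0035,-0.0352,0.0847,0.1145,-0.0156,0.0054,-0.0049,-0.0335,0.0809,0.1048]
[-0.0123,0.0059,-0.0055,-0.0304,0.0749,0.0934,-0.0094,0.0056,-0.0056,-0.0263,0.0665,0.0802,-0.0067,0.005,-0.005,-0.0213,0.0556,0.0656,-0.0044,0.0039,-0.004,-0.0155,0.0423,0.0491,-0.0025,0.0025,-0.0025,-0.0095,0.0268,0.0309,-0.0008,0.0009,-0.0009,-0.0032,0.0093,0.0108]
```

```bash
sed -i 's/N=30/N=39/' t2.py; python3 t2.py | grep '^\[\|^39'
```

```text
39 [-1.503  0.337  2.275  0.936  1.521 -0.6  ] [ 319. -206.  237.] [ 470. -100.  170.] 0.9 0.5
[-1.503  0.337  2.275  0.936  1.521 -0.6  ]
[0.0017,-0.0014,-0.0004,-0.001,0.0026,0.0025,-0.0018,-0.0048,-0.0016,-0.0044,0.0037,0.0168,-0.0029,-0.0076,-0.0023,-0.0069,0.0063,0.0271,-0.0038,-0.0101,-0.003,-0.0091,0.0088,0.0365,-0.0047,-0.0122,-0.0036,-0.0111,0.011,0.0449,-0.0056,-0.014,-0.004,-0.0128,0.0133,0.0526,-0.0063,-0.0154,-0.0043,-0.0143,0.0153,0.0593,-0.0069,-0.0164,-0.0046,-0.0155,0.0172,0.0653]
[-0.0077,-0.017,-0.0048,-0.0167,0.0189,0.0704,-0.0082,-0.0173,-0.0047,-0.0176,0.0206,0.0748,-0.0089,-0.0172,-0.0046,-0.0184,0.0222,0.0787,-0.0094,-0.0169,-0.0042,-0.019,0.0239,0.0818,-0.0099,-0.0163,-0.0037,-0.0195,0.0256,0.0846,-0.0106,-0.0156,-0.0031,-0.0198,0.0275,0.0868,-0.0112,-0.0146,-0.002,-0.0199,0.0297,0.0889,-0.0119,-0.0137,-0.0011,-0.0201,0.0321,0.0908]
[-0.0128,-0.0125,0.0002,-0.0199,0.0349,0.0926,-0.0138,-0.0114,0.0015,-0.0197,0.0381,0.0944,-0.015,-0.0101,0.0028,-0.0194,0.0417,0.0964,-0.0162,-0.0091,0.0041,-0.0188,0.0459,0.0985,-0.0175,-0.0077,0.005,-0.0187,0.05,0.1005,-0.0185,-0.0065,0.0053,-0.0193,0.0538,0.1022,-0.0193,-0.005,0.005,-0.0205,0.0572,0.1033,-0.0198,-0.0036,0.0042,-0.022,0.0602,0.1036]
[-0.0197,-0.0021,0.0032,-0.0236,0.0626,0.1031,-0.0193,-0.0006,0.0018,-0.0251,0.0646,0.1017,-0.0184,0.0008,0.0004,-0.0264,0.0658,0.0993,-0.0171,0.002,-0.0008,-0.0271,0.0663,0.0961,-0.0157,0.003,-0.0021,-0.0273,0.066,0.0918,-0.0138,0.0038,-0.0031,-0.0269,0.0647,0.0868,-0.012,0.0043,-0.0038,-0.0258,0.0624,0.0809,-0.0101,0.0046,-0.0043,-0.0242,0.0591,0.0744]
[-0.0082,0.0045,-0.0043,-0.0219,0.0547,0.0669,-0.0065,0.0044,-0.0043,-0.0193,0.0491,0.0588,-0.005,0.0038,-0.0039,-0.0162,0.0424,0.05,-0.0037,0.0032,-0.0032,-0.0128,0.0347,0.0403,-0.0025,0.0025,-0.0025,-0.0093,0.0259,0.0299,-0.0014,0.0015,-0.0015,-0.0057,0.0161,0.0187,-0.0005,0.0005,-0.0006,-0.0019,0.0056,0.0064]
```

>>> step_arm(plan=[0.0017,-0.0014,-0.0004,-0.001,0.0026,0.0025,-0.0018,-0.0048,-0.0016,-0.0044,0.0037,0.0168,-0.0029,-0.0076,-0.0023,-0.0069,0.0063,0.0271,-0.0038,-0.0101,-0.003,-0.0091,0.0088,0.0365,-0.0047,-0.0122,-0.0036,-0.0111,0.011,0.0449,-0.0056,-0.014,-0.004,-0.0128,0.0133,0.0526,-0.0063,-0.0154,-0.0043,-0.0143,0.0153,0.0593,-0.0069,-0.0164,-0.0046,-0.0155,0.0172,0.0653])

```text
time_s: 5.75
eef_pos: [435.6, 187.6, 387.3]
tcp_rot: [0.097, 0.199, 0.974, -0.041]
ft_force: [-0.9, 0.1, -0.1]
opening: 0.167
```

>>> step_arm(plan=[-0.0077,-0.017,-0.0048,-0.0167,0.0189,0.0704,-0.0082,-0.0173,-0.0047,-0.0176,0.0206,0.0748,-0.0089,-0.0172,-0.0046,-0.0184,0.0222,0.0787,-0.0094,-0.0169,-0.0042,-0.019,0.0239,0.0818,-0.0099,-0.0163,-0.0037,-0.0195,0.0256,0.0846,-0.0106,-0.0156,-0.0031,-0.0198,0.0275,0.0868,-0.0112,-0.0146,-0.002,-0.0199,0.0297,0.0889,-0.0119,-0.0137,-0.0011,-0.0201,0.0321,0.0908])

```text
time_s: 6.55
eef_pos: [413.0, 39.7, 417.0]
tcp_rot: [0.024, 0.497, 0.863, 0.086]
ft_force: [0.1, 0.5, 0.2]
opening: 0.163
```

>>> step_arm(plan=[-0.0128,-0.0125,0.0002,-0.0199,0.0349,0.0926,-0.0138,-0.0114,0.0015,-0.0197,0.0381,0.0944,-0.015,-0.0101,0.0028,-0.0194,0.0417,0.0964,-0.0162,-0.0091,0.0041,-0.0188,0.0459,0.0985,-0.0175,-0.0077,0.005,-0.0187,0.05,0.1005,-0.0185,-0.0065,0.0053,-0.0193,0.0538,0.1022,-0.0193,-0.005,0.005,-0.0205,0.0572,0.1033,-0.0198,-0.0036,0.0042,-0.022,0.0602,0.1036])

```text
time_s: 7.35
eef_pos: [380.8, -89.6, 343.2]
tcp_rot: [-0.129, 0.76, 0.586, 0.249]
ft_force: [0.6, -0.4, -0.9]
opening: 0.164
```

>>> step_arm(plan=[-0.0197,-0.0021,0.0032,-0.0236,0.0626,0.1031,-0.0193,-0.0006,0.0018,-0.0251,0.0646,0.1017,-0.0184,0.0008,0.0004,-0.0264,0.0658,0.0993,-0.0171,0.002,-0.0008,-0.0271,0.0663,0.0961,-0.0157,0.003,-0.0021,-0.0273,0.066,0.0918,-0.0138,0.0038,-0.0031,-0.0269,0.0647,0.0868,-0.012,0.0043,-0.0038,-0.0258,0.0624,0.0809,-0.0101,0.0046,-0.0043,-0.0242,0.0591,0.0744])

```text
time_s: 8.15
eef_pos: [337.5, -180.5, 258.6]
tcp_rot: [-0.268, 0.842, 0.199, 0.424]
ft_force: [0.6, -0.4, 0.1]
opening: 0.163
```

>>> step_arm(plan=[-0.0082,0.0045,-0.0043,-0.0219,0.0547,0.0669,-0.0065,0.0044,-0.0043,-0.0193,0.0491,0.0588,-0.005,0.0038,-0.0039,-0.0162,0.0424,0.05,-0.0037,0.0032,-0.0032,-0.0128,0.0347,0.0403,-0.0025,0.0025,-0.0025,-0.0093,0.0259,0.0299,-0.0014,0.0015,-0.0015,-0.0057,0.0161,0.0187,-0.0005,0.0005,-0.0006,-0.0019,0.0056,0.0064,0,0,0,0,0,0])

```text
time_s: 8.95
eef_pos: [318.7, -206.0, 237.2]
tcp_rot: [-0.308, 0.818, 0.036, 0.484]
ft_force: [-0.6, 0.8, -0.9]
opening: 0.167
```

Run:
```python
from wr import *; from plan import *; commit()
np.set_printoptions(precision=3,suppress=True)
from h import proj
s=status.sense(); p,r=load(); print(s["time_s"],s["joints"],s["eef_pos"],s["tcp_rot"],p,r.as_quat(),s["opening"],s["ft_force"])
R=Ro.from_quat(np.roll(s["tcp_rot"],-1)); f=R.apply([0,0,1]); print("f",f,"tip",s["eef_pos"]+196.5*f)
for n in("scene","top"):
    d=eyes.snapshot(n); cv2.imwrite(f"pics/{n}4.png",d["image"][:,:,::-1]); print(n,"tip pred",proj(n,s["eef_pos"]+196.5*f),"collar",proj(n,s["eef_pos"]+99.5*f))
wrist("w4")
```

```text
8.95 [-1.504  0.337  2.275  0.936  1.521 -0.6  ] [ 318.708 -206.015  237.249] [-0.308  0.818  0.036  0.484] [ 318.715 -205.941  237.237] [ 0.818  0.036  0.484 -0.308] 0.16689157341236766 [-0.553  0.76  -0.889]
f [ 0.77   0.539 -0.342] tip [ 469.992 -100.139  170.051]
scene tip pred [286.023 171.987] collar [306.389 133.022]
top tip pred [392.29  230.022] collar [426.53  269.066]
```

View pics/scene4.png

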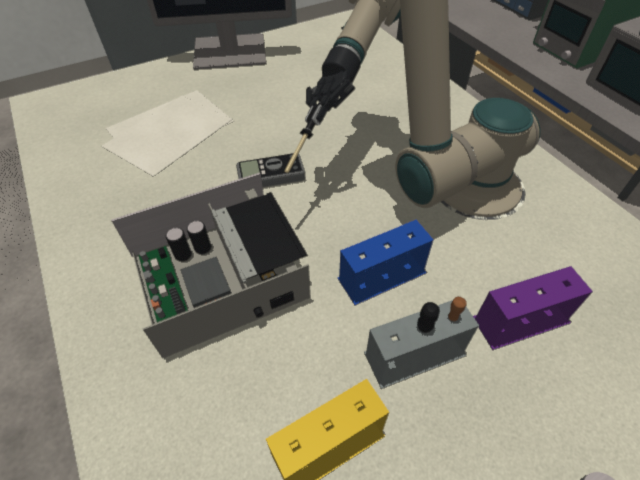

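View pics/top4.png

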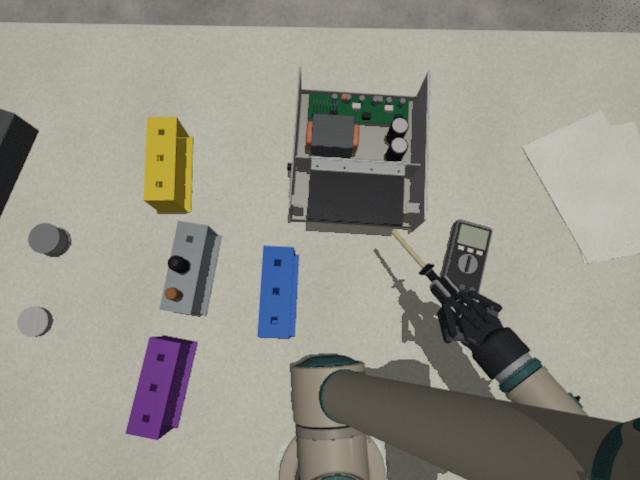

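View pics/w4.png

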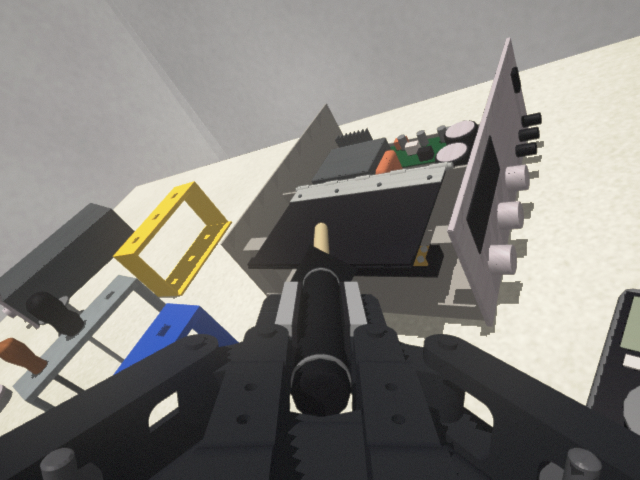

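Prediction and pictures agree: the tip is at (393,231) in the top view against a predicted (392,230), and at (287,171) in the scene view. The stick is straight in the grip. I'll go down in front of the edge, then slide the tip in under it.

```bash
cat > tipmv.py <<'E'
import sys,numpy as np
from plan import *
def go(wps):
    p,r=load(); f=r.apply([0,0,1]); rows([(np.array(t)-196.5*f,r,n) for t,n in wps])
    print("tip from",(p+196.5*f).round(1))
E
python3 -c "
from tipmv import *
go([((478,-94,100),4),((480,-93,72),4),((528,-60,72),8)])"
```

```text
[-0.0135,0.0077,0.0083,0.0,0.0,0.0,-0.0136,0.0077,0.0084,0.0,0.0,0.0,-0.0135,0.0078,0.0083,0.0,0.0,0.0,-0.0136,0.0077,0.0084,0.0,0.0,0.0,-0.0055,0.0033,0.0029,0.0,0.0,0.0,-0.0055,0.0032,0.0029,0.0,0.0,0.0,-0.0055,0.0033,0.0029,0.0,0.0,0.0,-0.0055,0.0033,0.0029,0.0,0.0,0.0]
[0.0022,-0.0012,0.0068,0.0,0.0,0.0,0.0022,-0.0012,0.0069,0.0,0.0,0.0,0.0022,-0.0012,0.0068,0.0,0.0,0.0,0.0022,-0.0012,0.0069,0.0,0.0,0.0,0.0022,-0.0012,0.0068,0.0,0.0,0.0,0.0022,-0.0012,0.0069,0.0,0.0,0.0,0.0022,-0.0012,0.0068,0.0,0.0,0.0,0.0021,-0.0012,0.0069,0.0,0.0,0.0]
tip from [ 470. -100.  170.]
```

>>> step_arm(plan=[-0.0135,0.0077,0.0083,0,0,0,-0.0136,0.0077,0.0084,0,0,0,-0.0135,0.0078,0.0083,0,0,0,-0.0136,0.0077,0.0084,0,0,0,-0.0055,0.0033,0.0029,0,0,0,-0.0055,0.0032,0.0029,0,0,0,-0.0055,0.0033,0.0029,0,0,0,-0.0055,0.0033,0.0029,0,0,0])

```text
time_s: 9.9
eef_pos: [328.8, -199.1, 138.9]
tcp_rot: [-0.308, 0.818, 0.036, 0.484]
ft_force: [-0.2, -0.2, -0.9]
opening: 0.165
```

```bash
cat > chk.py <<'E'
import sys
from wr import *; from plan import *; from h import proj
np.set_printoptions(precision=2,suppress=True)
s=status.sense(); p,r=load(); print(s["time_s"],s["joints"],"err",s["eef_pos"]-p,s["opening"],s["ft_force"])
R=Ro.from_quat(np.roll(s["tcp_rot"],-1)); f=R.apply([0,0,1]); tip=s["eef_pos"]+196.5*f; print("tip",tip)
for n in sys.argv[2:]:
    if n=="wrist": wrist("w"+sys.argv[1]); continue
    d=eyes.snapshot(n); a,b=proj(n,tip); print(n,a,b)
    x0=int(min(max(a-90,0),440));y0=int(min(max(b-75,0),330)); print("crop",x0,y0)
    c=d["image"][y0:y0+150,x0:x0+200,::-1]; cv2.imwrite(f"pics/{n}{sys.argv[1]}.png",cv2.resize(c,None,fx=4,fy=4,interpolation=cv2.INTER_CUBIC))
E
python3 -c "
from plan import *
commit()"
python3 - <<'E'
# pend covered 16 rows; roll back to after first 8
import os
os.chdir('.')
from plan import *
p,r=load()
sec=np.array([[.0022,-.0012,.0068],[.0022,-.0012,.0069]]*4); sec[7]=[.0021,-.0012,.0069]
save(p-r.apply(sec.sum(0)*1000),r)
E
python3 chk.py 5 scene top
```

```text
9.9 [-1.47  0.58  2.37  1.01  1.32 -0.88] err [ 0.12 -0.16 -0.28] 0.16507020148553875 [-0.24 -0.21 -0.93]
tip [480.11 -93.27  71.6 ]
scene 286.3955899040474 209.5598609465717
crop 196 134
top 380.5427069923758 234.53373239711215
crop 290 159
```

View pics/scene5.png

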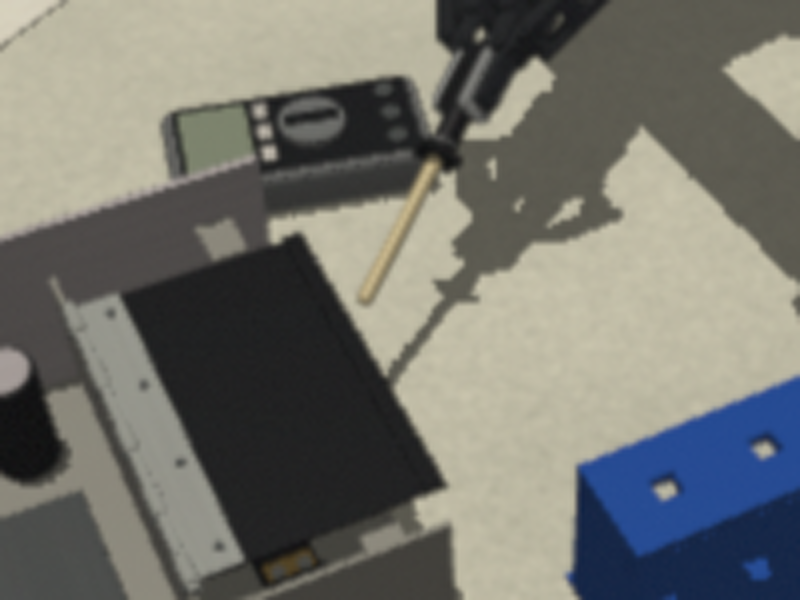

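View pics/top5.png

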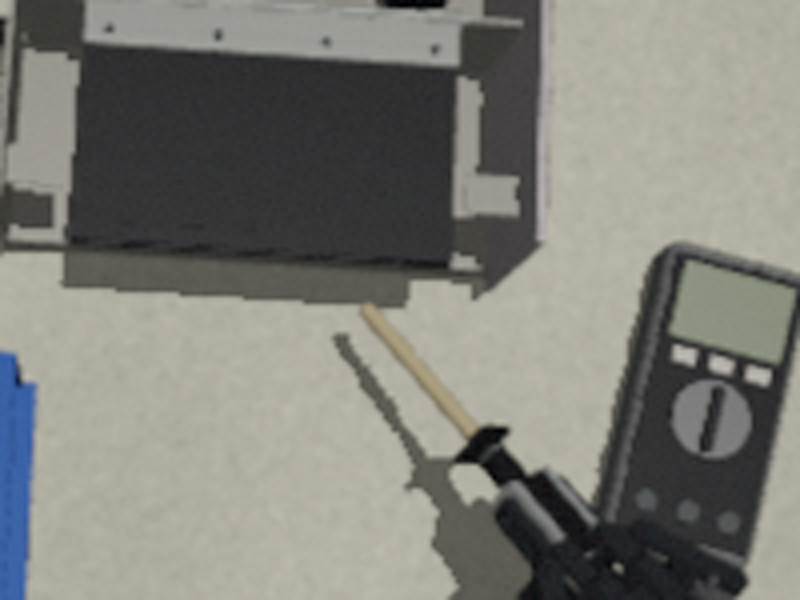

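The tip is in front of the edge and below it, at (287,209) in the scene view as predicted, and the guard is still shut. Sliding in.

>>> step_arm(plan=[0.0022,-0.0012,0.0068,0,0,0,0.0022,-0.0012,0.0069,0,0,0,0.0022,-0.0012,0.0068,0,0,0,0.0022,-0.0012,0.0069,0,0,0,0.0022,-0.0012,0.0068,0,0,0,0.0022,-0.0012,0.0069,0,0,0,0.0022,-0.0012,0.0068,0,0,0,0.0021,-0.0012,0.0069,0,0,0])

```text
time_s: 10.8
eef_pos: [377.3, -165.4, 139.1]
tcp_rot: [-0.308, 0.818, 0.036, 0.484]
ft_force: [0.5, -0.2, -0.7]
opening: 0.16
```

```bash
python3 - <<'E'
from plan import *
p,r=load()
sec=np.array([[.0022,-.0012,.0068],[.0022,-.0012,.0069]]*4); sec[7]=[.0021,-.0012,.0069]
save(p+r.apply(sec.sum(0)*1000),r)
E
python3 chk.py 6 scene top
python3 -c "
from tipmv import *
go([((528,-60,105),4),((535,-60,133),4)])"
```

```text
10.8 [-1.32  0.58  2.41  1.16  1.28 -0.89] err [ 0.54  0.43 -0.03] 0.16009281807168807 [ 0.52 -0.22 -0.73]
tip [528.52 -59.5   71.95]
scene 272.6180269650453 227.9610446201399
crop 182 152
top 363.8124059705703 211.09312365994458
crop 273 136
[0.0067,-0.0039,-0.0028,0.0,0.0,0.0,0.0067,-0.0038,-0.0029,0.0,0.0,0.0,0.0068,-0.0039,-0.0028,0.0,0.0,0.0,0.0067,-0.0039,-0.0028,0.0,0.0,0.0,0.0066,-0.0027,-0.0011,0.0,0.0,0.0,0.0066,-0.0026,-0.001,0.0,0.0,0.0,0.0067,-0.0027,-0.0011,0.0,0.0,0.0,0.0066,-0.0026,-0.001,0.0,0.0,0.0]
tip from [528. -60.  72.]
```

View pics/scene6.png

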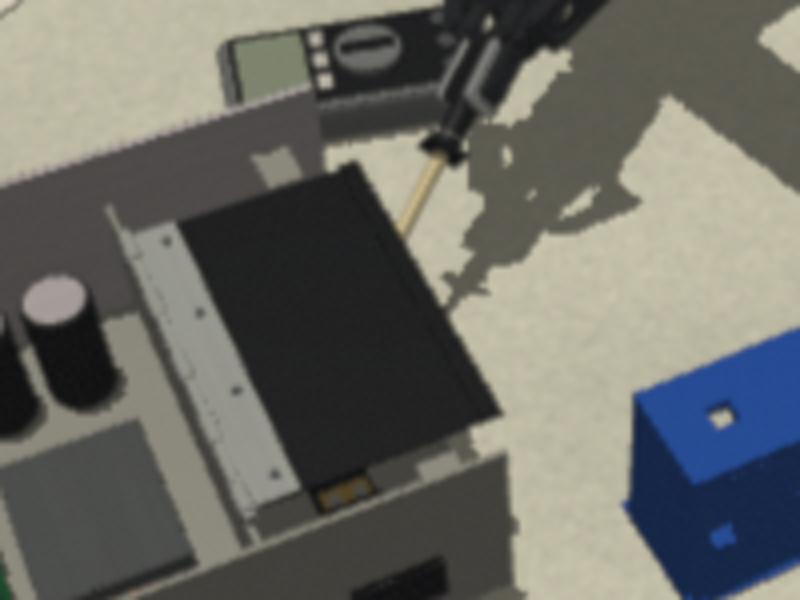

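View pics/top6.png

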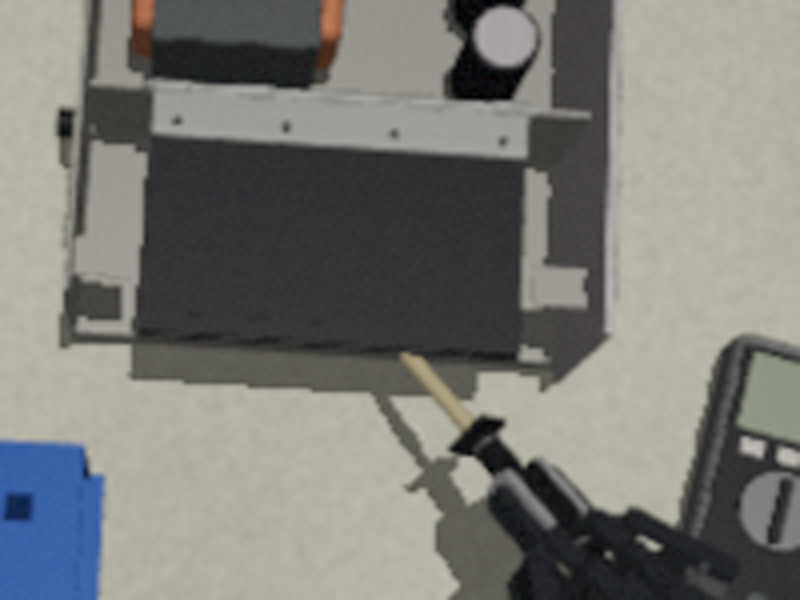

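The rod passes under the edge: it disappears at crop (402,355) in the top view and (400,235) in the scene view, and the guard hasn't moved. Lifting in stages.

>>> step_arm(plan=[0.0067,-0.0039,-0.0028,0,0,0,0.0067,-0.0038,-0.0029,0,0,0,0.0068,-0.0039,-0.0028,0,0,0,0.0067,-0.0039,-0.0028,0,0,0,0.0066,-0.0027,-0.0011,0,0,0,0.0066,-0.0026,-0.001,0,0,0,0.0067,-0.0027,-0.0011,0,0,0,0.0066,-0.0026,-0.001,0,0,0])

```text
time_s: 11.7
eef_pos: [383.9, -165.9, 200.8]
tcp_rot: [-0.308, 0.818, 0.036, 0.484]
ft_force: [-0.7, 0.4, -2.2]
opening: 0.168
```

```bash
python3 -c "
from plan import *
commit()"
python3 chk.py 7 scene top wrist
python3 -c "
from tipmv import *
go([((548,-60,157.5),4),((558,-60,168),3)])"
```

```text
11.7 [-1.31  0.41  2.35  1.12  1.37 -0.68] err [0.17 0.05 0.56] 0.16783533533398487 [-0.69  0.36 -2.22]
tip [535.19 -59.99 133.54]
scene 266.5329199189305 208.7176993601759
crop 176 133
top 367.6040053260006 200.20114716953853
crop 277 125
[0.0067,-0.0017,0.0004,0.0,0.0,0.0,0.0067,-0.0018,0.0004,0.0,0.0,0.0,0.0067,-0.0017,0.0004,0.0,0.0,0.0,0.0067,-0.0017,0.0004,0.0,0.0,0.0,0.0046,-0.0005,0.0014,0.0,0.0,0.0,0.0046,-0.0004,0.0014,0.0,0.0,0.0,0.0047,-0.0005,0.0013,0.0,0.0,0.0]
tip from [535. -60. 133.]
```

View pics/scene7.png

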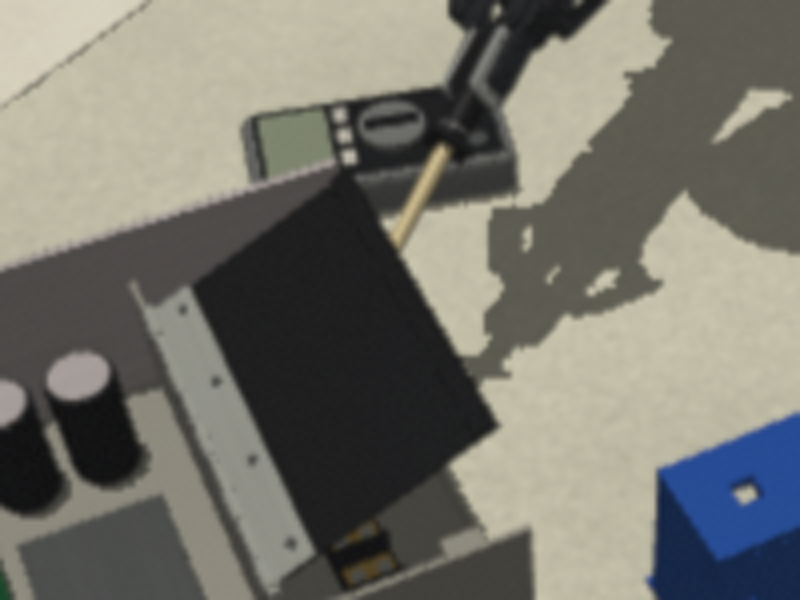

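View pics/w7.png

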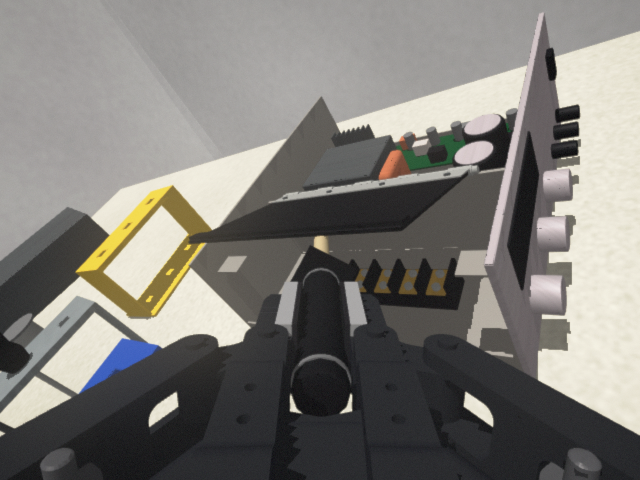

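The guard is rising on the stick, and the wrist view shows its edge at about (310,235). Continuing to roughly 48°.

>>> step_arm(plan=[0.0067,-0.0017,0.0004,0,0,0,0.0067,-0.0018,0.0004,0,0,0,0.0067,-0.0017,0.0004,0,0,0,0.0067,-0.0017,0.0004,0,0,0,0.0046,-0.0005,0.0014,0,0,0,0.0046,-0.0004,0.0014,0,0,0,0.0047,-0.0005,0.0013,0,0,0,0,0,0,0,0,0])

```text
time_s: 12.65
eef_pos: [407.1, -165.9, 235.6]
tcp_rot: [-0.308, 0.818, 0.036, 0.484]
ft_force: [-1.5, -0.8, -0.9]
opening: 0.166
```

```bash
python3 -c "
from plan import *
commit()"
python3 chk.py 8 scene top wrist
python3 - <<'E'
from h import proj
import numpy as np
y=np.array([.045,.999,0]);x=np.array([.999,-.045,0])
H=np.array([629.7,-44,96])
for c in("scene","top"):
  for th in(40,45,50,55):
    t=np.radians(th)
    print(c,th,*[proj(c,H+y*s-130*np.cos(t)*x+[0,0,130*np.sin(t)]+sg*1.5*(np.sin(t)*x+[0,0,np.cos(t)])).round(1) for s in(95,-95) for sg in(1,-1)])
E
```

```text
12.65 [-1.25  0.34  2.29  1.15  1.4  -0.54] err [0.34 0.06 0.37] 0.16624957288993925 [-1.5  -0.84 -0.9 ]
tip [558.34 -59.93 168.47]
scene 253.50843660253759 200.42739528343515
crop 163 125
top 369.7146544014873 183.26505481394616
crop 279 108
scene 40 [290.7 232.2] [291.8 232.7] [252.5 167.2] [253.5 167.8]
scene 45 [286.3 230.6] [287.5 231. ] [248.2 165.2] [249.4 165.7]
scene 50 [281.5 229.4] [282.8 229.7] [243.6 163.5] [244.9 163.9]
scene 55 [276.2 228.7] [277.6 228.8] [238.7 162.2] [240.  162.5]
top 40 [307.4 192.6] [307.4 193.9] [411.6 198.5] [411.3 199.8]
top 45 [307.7 187.2] [307.6 188.6] [412.6 193.1] [412.3 194.6]
top 50 [307.9 181.4] [307.8 183. ] [413.6 187.4] [413.3 189. ]
top 55 [308.2 175.4] [308.1 177. ] [414.5 181.4] [414.3 183. ]
```

View pics/scene8.png

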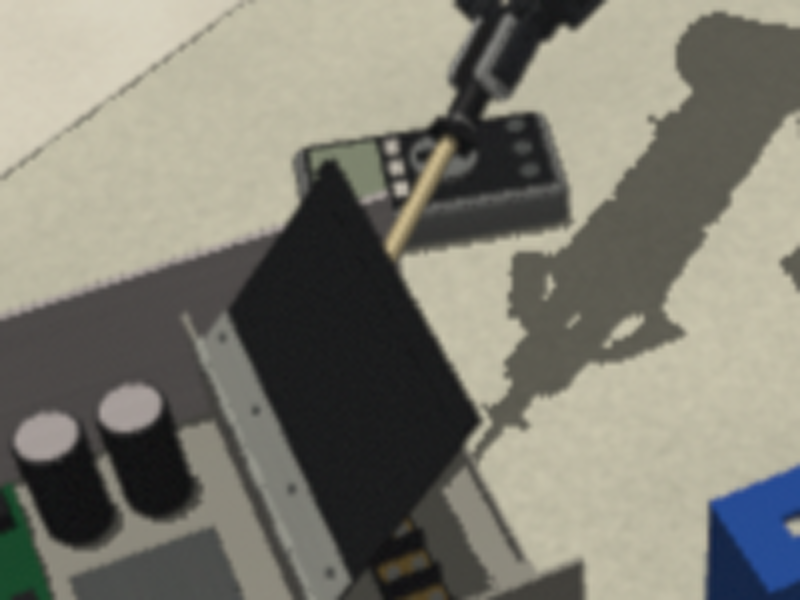

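View pics/top8.png

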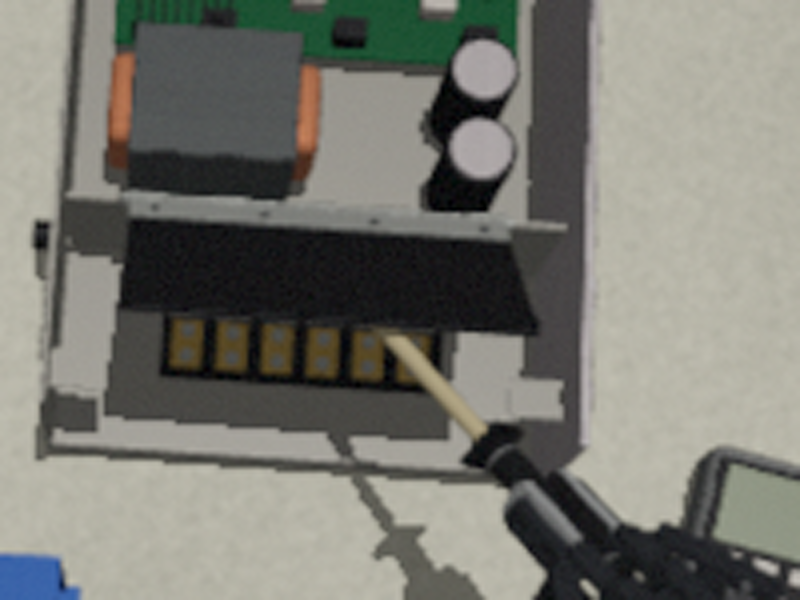

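View pics/w8.png

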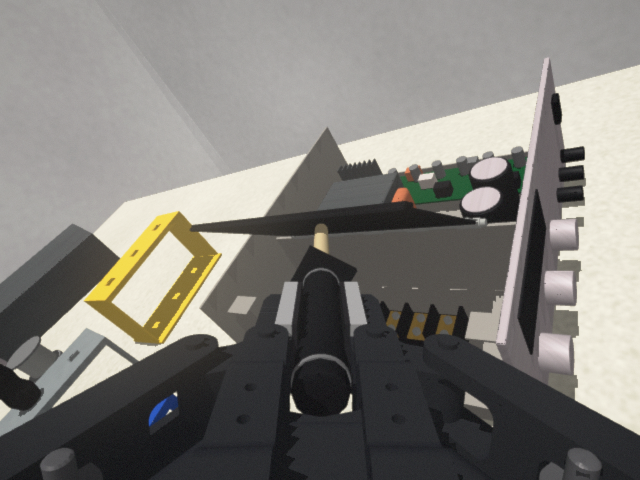

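Both views put the guard at about 49°. The corners are at top (309,184) and (413.5,191), and scene (283,230) and (245.5,165). I'll let it settle and check that it stays still.

>>> step_arm(plan=[0,0,0,0,0,0,0,0,0,0,0,0,0,0,0,0,0,0,0,0,0,0,0,0,0,0,0,0,0,0,0,0,0,0,0,0,0,0,0,0,0,0,0,0,0,0,0,0])

```text
time_s: 13.6
eef_pos: [406.7, -165.9, 235.2]
tcp_rot: [-0.308, 0.818, 0.036, 0.484]
ft_force: [-0.1, 0.0, -0.7]
opening: 0.164
```

```bash
python3 chk.py 9 top scene; python3 -c "
import cv2,numpy as np
for n in('top','scene'):
  a=cv2.imread(f'pics/{n}8.png').astype(int);b=cv2.imread(f'pics/{n}9.png').astype(int);print(n,np.abs(a-b).max(2).mean(),(np.abs(a-b).max(2)>40).sum())
from bench import eyes; cv2.imwrite('pics/scene9f.png',eyes.snapshot('scene')['image'][:,:,::-1])"
```

```text
13.6 [-1.25  0.34  2.29  1.15  1.4  -0.55] err [-0.01  0.06 -0.03] 0.1644957819786537 [-0.1   0.03 -0.74]
tip [557.98 -59.92 168.05]
top 369.6823358763811 183.51466988213315
crop 279 108
scene 253.7103669756674 200.52091196132292
crop 163 125
top 2.0640666666666667 40
scene 1.36335 132
```

View pics/scene9f.png

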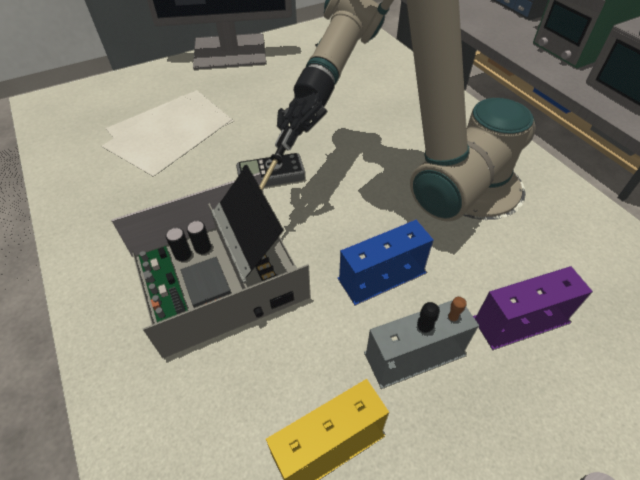

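The guard is holding still on the stick at about 49°. The driver and file are in the stand and the meter hasn't moved. Handing in.

```bash
python3 -c "
from bench import ticket
print(ticket.sign_off())"
```

```text
the job is handed in; nothing more can be done
None
```

The guard is held open at about 49° on the pry stick, with the stick still in the gripper, and I handed the job in at about 14 s of the 51 s allowed. Sign-off gives no verdict, so the checks below are all I have.

**What I did:** I gripped the stick by its handle with a grip force of 80 N, lifted it straight out of the stand and swung it round to the right of the power unit. I slid the tip in under the guard's free edge and raised it in stages.

**Last checks:**
- **Guard angle:** comparing the guard's corners with the calibration in both fixed cameras gave 48.5 to 50°, inside the 43–57° band. Pictures about 1 s apart showed no visible movement.
- **Stick:** its computed tip is about 168 mm above the bench, well above the 60 mm limit and the terminals. Before the tip went under the guard, its position in the pictures agreed with the computed one to about 1 pixel. The gripper opening stayed steady at 0.164.
- **Clearances:** the gripper is well back from the guard in the pictures. The screwdriver and file are in the stand, and the meter is where it was.
- **Not confirmed by force:** the guard's load on the stick is about 0.6 N, which is within the wrist sensor's noise. That the guard rests on the stick is judged only from the pictures and the guard staying up.

No check failed or disagreed.

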